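# Pack the glass lamp shades into the case

### The arm

A 6-joint arm with a two-finger parallel gripper is mounted at the origin on the work surface. World frame = base frame: x ahead of the robot, y to its left, z up, the work surface at z = 0. Lengths are in mm, angles in degrees, forces in N, time in s.
With the tool pointing down it reaches from about 300 to 850 mm from the base axis. Payload 4.2 kg.
Tool frame: the origin (TCP) lies between the finger pads; the fingertips stand 25 mm ahead of it and the grasp point (between the pads) lies 6 mm ahead of it; x points along the fingers, y is the direction in which the jaws open and shut, and the axes are right-handed (so a half turn about x gives the same grasp; the last joint's range is limited). The gripper opens to 91 mm and grips with 3 to 60 N. Pads are 32 mm wide; open, the fingers measure 118 mm over their backs; the gripper's body (76 mm by 178 mm) begins 60 mm behind the grasp point.
Start: joints at [73.912, 18.312, 89.639, -0, 72.044, -1.146], TCP at [148.267, 555.57, 238.976] pointing down, gripper open.
Joint ranges: [-177.97, 177.97], [-48.28, 115.42], [12.27, 149.76], [-77.06, 257.06], [2.81, 150.46], [-146.56, 146.56]. Speed limits (degrees/s): [147.25, 147.25, 180, 180, 180, 180].

### API

Orientations are given as [roll, pitch, yaw] about the fixed x, y, z axes, in that order (R = Rz(yaw) Ry(pitch) Rx(roll)).
In Python, from workcell import env gives the robot as it stands.
- The arm moves only by the tool jog_arm, never from a script. Its argument "plan" is one flat list of numbers, 4 for each row, row after row: the shift along the tool's x, y, z in cm, then the turn about the tool's x in units of 6 degrees (1.0 is 6 degrees). In form: [tx, ty, tz, turn, tx, ty, tz, turn, ...]. A call has 1 to 12 rows; each row shifts and turns the commanded pose from where the row before left it, along the tool's axes as they then stand; what a row does not reach is not made up. A row lasts 1/12 s, in which the tool goes at most 41.7 mm and 7.16 degrees, less where a joint would pass 70% of its speed; a pose out of reach is approached as far as the arm can. A call with a gripper value outside its range is refused whole. "claw" is the finger opening in cm, from 0 to 9.12, set as the call begins (left out, the last holds). The fingers move at their own pace and stop on an object; "newtons" is the grip in N (left out, the last holds). Time passes only in rows, so rows that do not move let the fingers close. It gives the time, the measured TCP pose, the force and the opening at its end, in the units of the state.
- env.state(): the state, without advancing time (a new reading comes with each control period).
- env.grab_frame(name): name is "side" or "top"; returns the picture (400x640x3 uint8, red, green, blue); there is no depth.
- env.calibration(name): a dict with "vertical_fov" (degrees; the focal length in pixels is half the picture's height over the tangent of half this angle, whatever the lens; pixels are square), "cx", "cy" (the principal point, pixels), "k1" (the pictures are not rectified: a ray, as slopes to the right and down, at radius r is drawn at 1 + k1 r^2 times it, then the intrinsics apply), "origin" and "orientation" of the camera in the world. Camera axes: x right, y down, z forward; pixel columns grow to the right and rows downward; lengths in mm; the calibration is good to about 2 mm. A picture is of the moment at which its call begins. calibration takes no time and is no camera call.
- env.job_done(): hands the job in, once; it reports no verdict.
The state is a dict: "time_s": time; "qpos": joint angles; "qvel": joint speeds; "effort": joint torques, N m; "ee_pos": TCP position; "ee_rot": TCP orientation; "force": force on the tool from outside, world axes, zero at the start; "torque": the same for the moment, N m; "gripper_width": finger opening in mm.
Only numpy, scipy, OpenCV 4.12 (cv2) and the standard library are available. Lean on these libraries where they do the work, as an engineer would, in place of code of your own. Each camera call takes 0.05 s, during which the arm holds its last target.

### The job

Take the roll of tape off the case and lay it flat on the cork pad, lift the lid by its handle until it rests open on its stop, then stand every white glass shade that is on the mat upright in the case, one to a cell, and finally ease the lid fully shut. The shades are thin glass with soft brass collars: hold them with the lightest grip, set them down softly and never drop them. Do not slam the lid, and leave the black lampholder and everything else where it is.

Things in the scene. Friction and masses are not known exactly. Their poses are not given: they have to be found in the camera images.
- case: lower half of a blue packing case, fixed, 158 (its x) x 212 (its y) x 45 mm high, walls 6 mm; on either side of the table, the mat on the other. Origin: centre of underside; its -x side is the handle side, +x the hinge side. Inside, six cells 64 x 64 mm (two rows of three), parted by foam ribs 4 mm thick, rib tops 28 mm above the table; a 14 mm foam strip fills the rest along the hinge
- lid (a joint): angle of the hinged shell lid: 0 shut, 1.75 rad (just past upright) open on its stop. A stiff hinge (about 0.3 Nm) holds it wherever it is left. The lid is 40 mm high over the case rim (top at 85.5 mm when shut), hollow below, and covers the whole case; shut, it clears standing shades
- lid_handle (a point): middle of the lid's black bar handle: a round bar 10 mm thick, 100 mm long, parallel to the hinge, 42 mm out from the lid's front face on two end stalks, its axis 20 mm above the lid's rim (65 mm above the table when shut). It turns with the lid: 200 mm from the hinge line
- lid_hinge (a point): middle of the hinge line, at the case's rear upper edge, 45 mm above the table; the line runs along the case's y axis
- mat: thin grey mat 200 x 240 mm, 1 mm, flat on the table, no obstacle; the shades and the lampholder start on it. Origin: centre
- coaster: round cork pad 88 mm wide, 5 mm thick, fixed on the table between case and mat. Origin: centre of underside
- tape: roll of black tape lying flat, 56 mm outside and 38 mm inside diameter, 20 mm high; at the start it lies on the shut lid. Origin: centre of underside
- cell0 (a point): centre of the floor of cell 0 of the case (cells 0-2 in the front row, 3-5 in the row by the hinge), 6 mm above the table
- cell1 (a point): centre of the floor of cell 1 of the case (cells 0-2 in the front row, 3-5 in the row by the hinge), 6 mm above the table
- cell2 (a point): centre of the floor of cell 2 of the case (cells 0-2 in the front row, 3-5 in the row by the hinge), 6 mm above the table
- cell3 (a point): centre of the floor of cell 3 of the case (cells 0-2 in the front row, 3-5 in the row by the hinge), 6 mm above the table
- cell4 (a point): centre of the floor of cell 4 of the case (cells 0-2 in the front row, 3-5 in the row by the hinge), 6 mm above the table
- cell5 (a point): centre of the floor of cell 5 of the case (cells 0-2 in the front row, 3-5 in the row by the hinge), 6 mm above the table
- shade0: thin opal-glass lamp shade standing on its wide mouth: white bell 51 mm wide at the foot, narrowing to 28 mm at 32 mm height, then a brass collar 28 mm wide from 32 to 70 mm height; about 90 g. Origin: centre of underside, z up along its axis. May be absent
- shade1: thin opal-glass lamp shade standing on its wide mouth: white bell 51 mm wide at the foot, narrowing to 28 mm at 32 mm height, then a brass collar 28 mm wide from 32 to 70 mm height; about 90 g. Origin: centre of underside, z up along its axis. May be absent
- shade2: thin opal-glass lamp shade standing on its wide mouth: white bell 51 mm wide at the foot, narrowing to 28 mm at 32 mm height, then a brass collar 28 mm wide from 32 to 70 mm height; about 90 g. Origin: centre of underside, z up along its axis. May be absent
- shade3: thin opal-glass lamp shade standing on its wide mouth: white bell 51 mm wide at the foot, narrowing to 28 mm at 32 mm height, then a brass collar 28 mm wide from 32 to 70 mm height; about 90 g. Origin: centre of underside, z up along its axis. May be absent
- shade4: thin opal-glass lamp shade standing on its wide mouth: white bell 51 mm wide at the foot, narrowing to 28 mm at 32 mm height, then a brass collar 28 mm wide from 32 to 70 mm height; about 90 g. Origin: centre of underside, z up along its axis. May be absent
- lampholder: black lampholder 42 mm wide and 60 mm high standing among the shades on the mat; a bystander, stays where it is. Origin: centre of underside
- canopy: flat brass ceiling-cup disc 96 mm wide, 22 mm high (30 mm at its stud), back of the table; bystander. Origin: centre of underside
- driver: screwdriver lying on the right; bystander. Origin: centre of underside
- sleeve: plain brass sleeve 34 mm wide, 55 mm high, standing at the back right, away from the mat; bystander. Origin: centre of underside
- pot: jar 60 mm wide, 80 mm high at the left; bystander. Origin: centre of underside
- bulb_box: cardboard bulb box 60 x 60 x 100 mm, back left; bystander. Origin: centre of underside
Things that resemble listed ones, but are neither listed nor needed, are in the scene too. What is shaped like the shade1 but pink is not meant. Leave any pink or turquoise look-alike of the shade4 alone.

How it is judged (in metres and radians):
On the way, in this order (a step that is already met when the one before it is completed fails the run):
1. the tape lies on the cork pad, let go (horizontal distance between tape and coaster below 0.025 m and height (world z) of tape below 0.012 m and angle between tape's own z axis and vertical below 0.15 rad and contact force between the fingers and tape below 0.1 N), for 0.2 s.
2. the lid is open on its stop (value of joint lid above 1.7 rad), for 0.3 s.
3. every shade stands upright in the open case, let go (value of joint lid above 1.2 rad and x of shade0 in the frame of case between -0.075 and 0.06 m and y of shade0 in the frame of case between -0.102 and 0.102 m and z of shade0 in the frame of case between 0 and 0.012 m and angle between each of shade0, shade1, shade2, shade3, shade4's own z axis and vertical below 0.15 rad and x of shade1 in the frame of case between -0.075 and 0.06 m and y of shade1 in the frame of case between -0.102 and 0.102 m and z of shade1 in the frame of case between 0 and 0.012 m and x of shade2 in the frame of case between -0.075 and 0.06 m and y of shade2 in the frame of case between -0.102 and 0.102 m and z of shade2 in the frame of case between 0 and 0.012 m and x of shade3 in the frame of case between -0.075 and 0.06 m and y of shade3 in the frame of case between -0.102 and 0.102 m and z of shade3 in the frame of case between 0 and 0.012 m and x of shade4 in the frame of case between -0.075 and 0.06 m and y of shade4 in the frame of case between -0.102 and 0.102 m and z of shade4 in the frame of case between 0 and 0.012 m and contact force between the fingers and shade0 below 0.1 N and contact force between the fingers and shade1 below 0.1 N and contact force between the fingers and shade2 below 0.1 N and contact force between the fingers and shade3 below 0.1 N and contact force between the fingers and shade4 below 0.1 N), for 0.2 s.
At the end, for the whole second after the job is handed in: The lid is shut (within 0.04 rad), every shade present stands upright (within 0.15 rad) on the foam floor of the case, one to a cell, at rest, and the tape lies flat on the cork pad within 25 mm of its centre (value of joint lid below 0.04 rad and horizontal distance between tape and coaster below 0.025 m and height (world z) of tape below 0.012 m and angle between each of tape, shade0, shade1, shade2, shade3, shade4's own z axis and vertical below 0.15 rad and x of shade0 in the frame of case between -0.075 and 0.06 m and y of shade0 in the frame of case between -0.102 and 0.102 m and z of shade0 in the frame of case between 0 and 0.012 m and x of shade1 in the frame of case between -0.075 and 0.06 m and y of shade1 in the frame of case between -0.102 and 0.102 m and z of shade1 in the frame of case between 0 and 0.012 m and x of shade2 in the frame of case between -0.075 and 0.06 m and y of shade2 in the frame of case between -0.102 and 0.102 m and z of shade2 in the frame of case between 0 and 0.012 m and x of shade3 in the frame of case between -0.075 and 0.06 m and y of shade3 in the frame of case between -0.102 and 0.102 m and z of shade3 in the frame of case between 0 and 0.012 m and x of shade4 in the frame of case between -0.075 and 0.06 m and y of shade4 in the frame of case between -0.102 and 0.102 m and z of shade4 in the frame of case between 0 and 0.012 m and linear speed of each of shade0, shade1, shade2, shade3, shade4 below 0.02 m/s); the robot touches nothing.
It fails at once if a shade is squeezed: the fingers press on it with more than 65 N in all (both fingers added) (contact force between the fingers and shade0 above 65 N or contact force between the fingers and shade1 above 65 N or contact force between the fingers and shade2 above 65 N or contact force between the fingers and shade3 above 65 N or contact force between the fingers and shade4 above 65 N).
It fails at once if a shade is pressed or knocked hard against the case: more than 30 N between them (contact force between any of shade0, shade1, shade2, shade3, shade4 and case above 30 N).
It fails at once if a shade is dropped: it falls freely, out of the fingers, faster than 0.7 m/s (a drop of about 3 cm or more) ((contact force between the fingers and shade0 below 0.1 N and height (world z) of shade0 above 0.012 m and linear speed of shade0 above 0.7 m/s) or (contact force between the fingers and shade1 below 0.1 N and height (world z) of shade1 above 0.012 m and linear speed of shade1 above 0.7 m/s) or (contact force between the fingers and shade2 below 0.1 N and height (world z) of shade2 above 0.012 m and linear speed of shade2 above 0.7 m/s) or (contact force between the fingers and shade3 below 0.1 N and height (world z) of shade3 above 0.012 m and linear speed of shade3 above 0.7 m/s) or (contact force between the fingers and shade4 below 0.1 N and height (world z) of shade4 above 0.012 m and linear speed of shade4 above 0.7 m/s)).
It fails at once if the lid is slammed or thrown (over 3 rad/s) (velocity of joint lid above 3 rad/s or velocity of joint lid below -3 rad/s).
It fails at once if a bystander is moved more than 50 mm or tipped over (distance of any of lampholder, canopy, driver, sleeve, pot, bulb_box from where it was at the start of the episode above 0.05 m or angle between any of lampholder, canopy, sleeve, pot, bulb_box's own z axis and vertical above 0.6 rad).
Of shade0, shade1, shade2, shade3, shade4 only 3 to 5 are there at a start; the rules pass over those that are not, and their reading is None.
At some moment in a run one of shade0, shade1, shade2, shade3, shade4 may be knocked a few centimetres aside while the robot is not near it.
It also fails if it takes over 210 s, if anything falls off the work surface, if the arm or the gripper's body presses on something with over 40 N, if the wrist force passes 120 N, or if a joint passes its speed limit or range.

## Working session

There is one attempt and no reset: what is moved stays moved. The work goes in short steps, Python scripts to look and compute and a tool call to move; the robot and the scene stay as the last step left them, time stands still between calls to the robot, and variables do not carry over. Pictures are saved under pics/ and viewed, and the job is handed in when it is done.

Besides the shell and the picture viewer there is one more tool, called as name(argument=value, ...) on one line, values as JSON. jog_arm: Moves the arm, as the interface text tells. Its arguments: {"type":"object","properties":{"plan":{"type":"array"},"claw":{"type":"number"},"newtons":{"type":"number"}},"required":["plan"]}

```bash
ls; mkdir -p pics
python3 - <<'E'
from workcell import env
import cv2
s=env.state(); print(s)
for n in("side","top"):
    print(n,env.calibration(n)); cv2.imwrite(f"pics/{n}0.png",env.grab_frame(n)[:,:,::-1])
E
```

```text
pics
{'time_s': 0.0, 'qpos': array([ 7.39130497e+01,  1.83501398e+01,  8.97082304e+01, -2.39866156e-03,
        7.20454332e+01, -1.14406432e+00]), 'qvel': array([-0.04407567, -0.08102965, -0.04793931,  0.00842239,  0.03620938,
       -0.03317011]), 'effort': array([ 2.55946379e-04, -4.12468278e+01, -2.31968558e+01,  7.27141974e-02,
        4.58218670e-02, -1.27844787e-04]), 'ee_pos': array([148.12520158, 555.08807795, 238.12295428]), 'ee_rot': array([ -89.88550839,   89.8961715 , -104.82765289]), 'force': array([ 1.1016921 ,  0.61162438, -0.44619803]), 'torque': array([-0.0024765 ,  0.00648096, -0.04337171]), 'gripper_width': 91.13007923997095}
side {'vertical_fov': 50.42799512387383, 'cx': 320.8748697117458, 'cy': 201.2903535799412, 'k1': -0.07119553820995796, 'origin': array([ 338.29628155, 1041.72091883,  755.96474192]), 'orientation': array([-122.43083819,    0.70919852, -168.31405127])}
top {'vertical_fov': 57.44503741062733, 'cx': 318.69579269982586, 'cy': 200.45364705566874, 'k1': -0.0021360720560561924, 'origin': array([ 312.07542029,    4.99105378, 1053.81205337]), 'orientation': array([-166.48654254,   -0.27836375,  -82.85098637])}
```

View pics/side0.png

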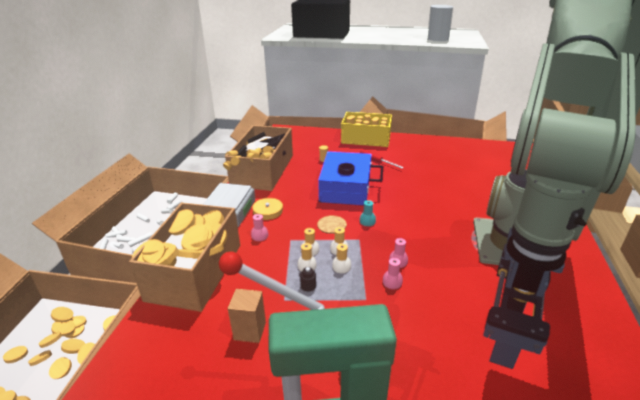

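View pics/top0.png

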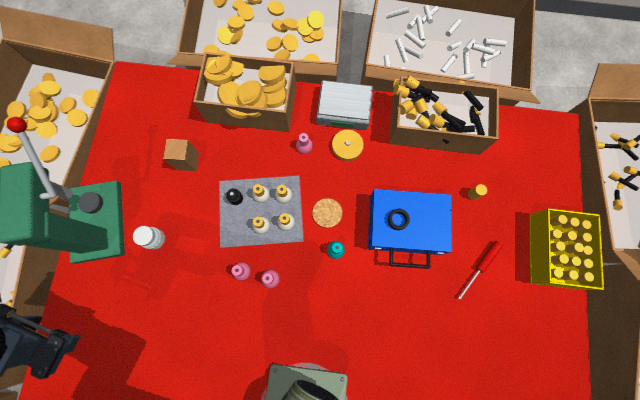

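Four white shades stand on the mat at about (259,191), (282,191), (260,224) and (285,220) in the top view. The lampholder is at (233,196). The pink ones at (304,143), (240,271), (270,279) and the turquoise one at (336,249) are look-alikes to leave alone. I'll write the geometry helpers next.

```bash
cat > h.py <<'E'
from workcell import env
import numpy as np, cv2
from scipy.spatial.transform import Rotation as R
def cam(n):
    c=env.calibration(n); f=200/np.tan(np.radians(c['vertical_fov']/2))
    K=np.array([[f,0,c['cx']],[0,f,c['cy']],[0,0,1.]]); D=np.array([c['k1'],0,0,0,0.])
    return K,D,np.array(c['origin']),R.from_euler('xyz',c['orientation'],degrees=True).as_matrix()
def w2p(n,P):
    K,D,o,M=cam(n); P=np.atleast_2d(np.float64(P))
    rv=cv2.Rodrigues(M.T)[0]; return cv2.projectPoints(P,rv,-M.T@o,K,D)[0].reshape(-1,2)
def p2w(n,px,z):
    K,D,o,M=cam(n); q=cv2.undistortPoints(np.float64(px).reshape(-1,1,2),K,D).reshape(-1,2)
    d=np.c_[q,np.ones(len(q))]@M.T; return o+d*((z-o[2])/d[:,2])[:,None]
def tri(pxs):  # dict name->pixel
    A=np.zeros((3,3));b=np.zeros(3)
    for n,px in pxs.items():
        K,D,o,M=cam(n); q=cv2.undistortPoints(np.float64(px).reshape(-1,1,2),K,D).reshape(2)
        d=M@np.r_[q,1]; d/=np.linalg.norm(d); Q=np.eye(3)-np.outer(d,d); A+=Q;b+=Q@o
    return np.linalg.solve(A,b)
def snap(n,name,box=None,s=1):
    im=env.grab_frame(n)[:,:,::-1].copy(); cv2.imwrite(f'pics/{name}_full.png',im)
    if box: x0,y0,x1,y1=box; im=im[y0:y1,x0:x1]
    cv2.imwrite(f'pics/{name}.png',cv2.resize(im,None,fx=s,fy=s,interpolation=cv2.INTER_CUBIC)); return im
E
python3 - <<'E'
import cv2
im=cv2.imread('pics/top0.png'); cv2.imwrite('pics/c1.png',cv2.resize(im[165:290,205:360],None,fx=4.8,fy=4.8,interpolation=2))
cv2.imwrite('pics/c2.png',cv2.resize(im[175:285,355:475],None,fx=5,fy=5,interpolation=2))
im=cv2.imread('pics/side0.png'); cv2.imwrite('pics/c3.png',cv2.resize(im[140:300,270:420],None,fx=3.7,fy=3.7,interpolation=2))
E
```

```text
(no output)
```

View pics/c1.png

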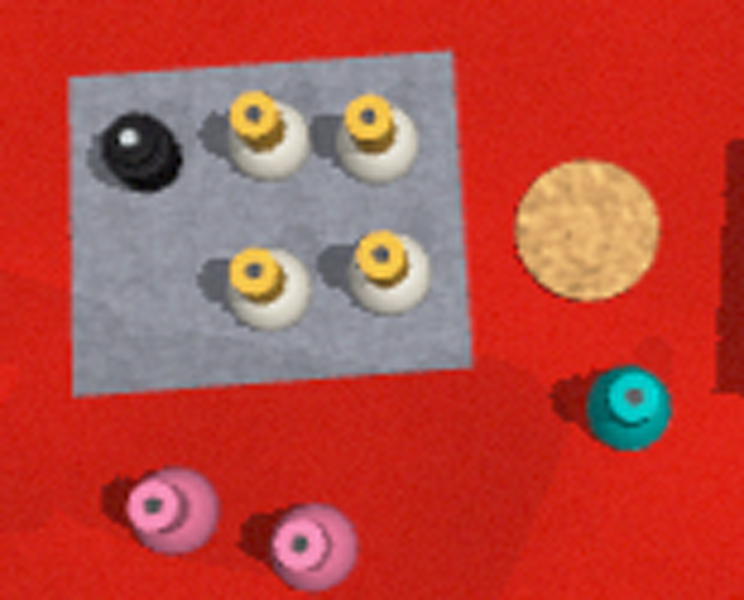

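View pics/c2.png

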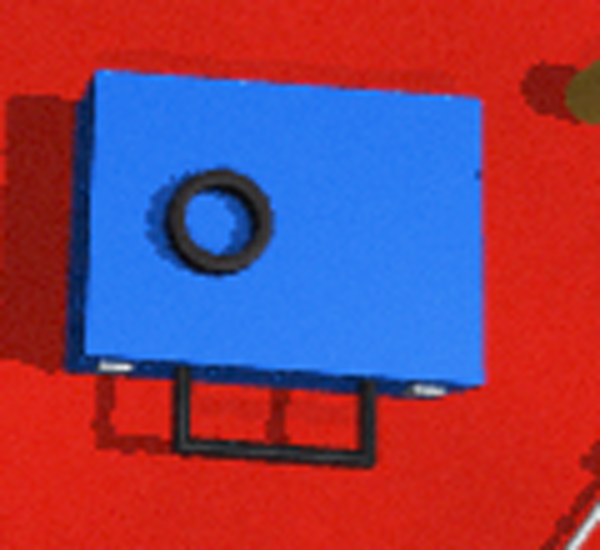

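View pics/c3.png

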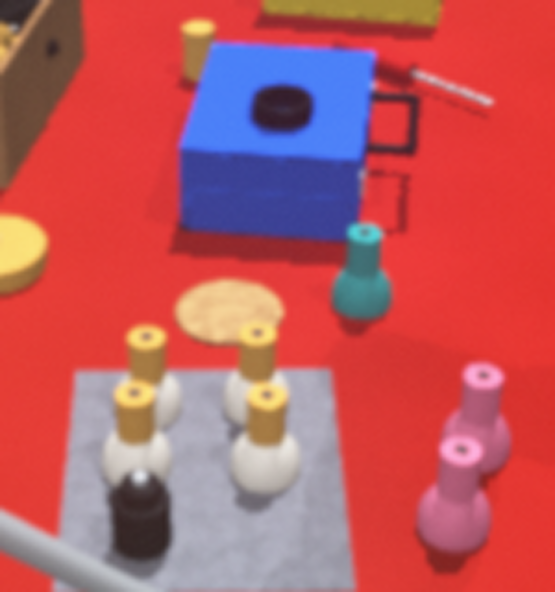

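Run:
```python
from h import *
np.set_printoptions(precision=1,suppress=True)
u=lambda L,s,x,y:[((a+.5)/s-.5+x,(b+.5)/s-.5+y) for a,b in L]
c1=lambda *L:u(L,4.8,205,165); c2=lambda *L:u(L,5,355,175); c3=lambda *L:u(L,3.7,270,140)
print('shades z71\n',p2w('top',c1((255,116),(368,117),(255,271),(381,257)),71))
print('mouth hint',p2w('top',c1((270,141),(376,142),(268,287),(389,273)),18))
print('side z71\n',p2w('side',c3((146,338),(134,393),(257,333),(267,395)),71))
print('teal,pinks',p2w('top',c1((634,397),(152,507),(300,545)),70))
print('lampholder',p2w('top',c1((128,136)),60),p2w('side',c3((140,478)),60))
print('coaster',p2w('top',c1((588,230)),5),p2w('side',c3((230,311)),5))
print('mat corners',p2w('top',c1((68,76),(453,52),(471,368),(73,396)),1))
print('tape',p2w('top',c2((219,222)),105),p2w('side',c3((283,104)),105))
L=p2w('top',c2((97,71),(482,99),(484,386),(86,355)),85.5);print('lid',L,L.mean(0))
Ls=p2w('side',c3((212,43),(375,52),(369,158),(182,149)),85.5);print('lid side',Ls,Ls.mean(0))
print(np.linalg.norm(np.diff(L,axis=0),axis=1))
print('handle',p2w('top',c2((183,449),(368,461)),65),p2w('side',c3((413,98),(409,150)),65))
```

```text
shades z71
 [[558.9 202.5  71. ]
 [566.6 137.3  71. ]
 [468.7 187.6  71. ]
 [485.7 117.7  71. ]]
mouth hint [[557.8 201.5  18. ]
 [565.3 137.3  18. ]
 [468.5 188.1  18. ]
 [486.  117.6  18. ]]
side z71
 [[566.  140.6  71. ]
 [559.7 205.1  71. ]
 [487.1 119.4  71. ]
 [468.1 189.9  71. ]]
teal,pinks [[424.7 -34.5  70. ]
 [331.3 222.6  70. ]
 [321.2 138.4  70. ]]
lampholder [[540.4 276.5  60. ]] [[538.4 278.8  60. ]]
coaster [[529.8   2.3   5. ]] [[528.4   4.5   5. ]]
mat corners [[587.4 336.8   1. ]
 [633.3 100.1   1. ]
 [437.7  62.1   1. ]
 [391.2 296.3   1. ]]
tape [[ 515.3 -186.6  105. ]] [[ 514.1 -174.9  105. ]]
lid [[ 595.4 -117.6   85.5]
 [ 606.2 -328.9   85.5]
 [ 449.1 -336.3   85.5]
 [ 439.1 -125.8   85.5]] [ 522.4 -227.2   85.5]
lid side [[ 607.  -324.5   85.5]
 [ 448.4 -333.2   85.5]
 [ 432.1 -127.5   85.5]
 [ 592.5 -113.7   85.5]] [ 520.  -224.7   85.5]
[211.6 157.3 210.8]
handle [[ 398.2 -184.7   65. ]
 [ 404.2 -283.5   65. ]] [[ 406.4 -283.8   65. ]
 [ 401.6 -184.    65. ]]
```

```bash
cat >> h.py <<'E'
CY=3.0; CC=np.array([521.5,-226.,0]); CR=R.from_euler('z',CY,degrees=True).as_matrix()
def case(x,y,z): return CC+CR@np.array([x,y,z])
def rel(T,jaw=None,frm=None):
    """T world TCP target; jaw: wanted world heading of tool y (mod 180). prints shift cm in present tool axes, turn units"""
    s=env.state(); M=R.from_euler('xyz',s['ee_rot'],degrees=True).as_matrix()
    p=np.array(s['ee_pos']) if frm is None else np.array(frm)
    d=M.T@(np.array(T)-p)/10
    h=np.degrees(np.arctan2(M[1,1],M[0,1])); out=[d.round(2).tolist()]
    if jaw is not None:
        # turn + about tool x (down) lowers heading
        k=(h-jaw+90)%180-90; out+=['turn units',round(k/6,2),'other',round((k-180*np.sign(k))/6,2)]
    print('t',round(s['time_s'],2),'pos',p.round(1),'jaw',round(h,1),'q6',round(s['qpos'][5],1),'w',round(s['gripper_width'],1),'-> cm',*out)
    return d
E
python3 - <<'E'
from h import *
s=env.state(); print(R.from_euler('xyz',s['ee_rot'],degrees=True).as_matrix().round(3))
rel([516,-186.5,160],3-90); print(case(-121,0,65),case(134,0,238))
E
```

```text
[[-0.     0.258  0.966]
 [-0.002  0.966 -0.258]
 [-1.    -0.002 -0.   ]]
t 0.1 pos [148.1 555.2 238.2] jaw 75.1 q6 -1.1 w 91.4 -> cm [7.92, -62.16, 54.67] turn units -2.99 other 27.01
[ 400.66582629 -232.33265071   65.        ] [ 655.31635766 -218.98698186  238.        ]
```

jog_arm(plan=[0,-2.9,2.55,0,0,-2.9,2.55,0,0,-2.9,2.55,0,0,-2.9,2.55,0,0,-2.9,2.55,0,0,-2.9,2.55,0,0,-2.9,2.55,0,0,-2.9,2.55,0,0,-2.9,2.55,0,0,-2.9,2.55,0,0,-2.9,2.55,0,0,-2.9,2.55,0], claw=9.12, newtons=15)

```text
time_s: 1.1
ee_pos: [354.3, 138.6, 238.9]
ee_rot: [70.9, 90.0, 56.0]
force: [1.0, 0.9, 0.2]
gripper_width: 91.6
```

jog_arm(plan=[0,-2.9,2.55,0,0,-2.9,2.55,0,0,-2.9,2.55,0,0,-2.9,2.55,0,0,-2.9,2.55,0,0,-2.9,2.55,0,0,-2.9,2.55,0,0,-2.9,2.55,0,0,0,0,-1,0,0,0,-1,0,0,0,-1,0,0,0,0])

```text
time_s: 2.1
ee_pos: [491.2, -136.6, 238.4]
ee_rot: [156.1, 89.9, 159.2]
force: [-1.1, 0.9, -0.1]
gripper_width: 91.2
```

Run:
```python
from h import *
snap('top','t1',(355,175,475,285),5)
rel([516,-186.5,112.5],3-90)
```

```text
t 2.15 pos [ 491.2 -136.4  238.5] jaw 92.9 q6 -109.7 w 91.3 -> cm [12.59, -5.14, 2.23] turn units -0.01 other 29.99
```

View pics/t1_full.png

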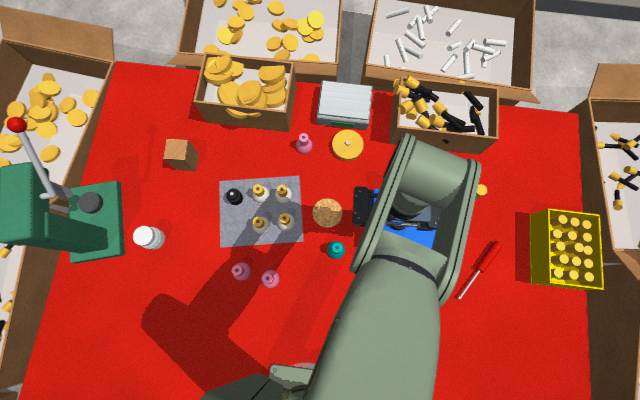

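The arm hides the tape in this view. The earlier measurement stands, so I'm moving over it and down.

jog_arm(plan=[0,-2.57,1.11,0,0,-2.57,1.11,0,2.5,0,0,0,2.5,0,0,0,2.5,0,0,0,1.5,0,0,0,0,0,0,0,0,0,0,0])

```text
time_s: 2.82
ee_pos: [516.1, -186.1, 148.5]
ee_rot: [153.9, 89.9, 156.9]
force: [0.3, -0.5, 0.4]
gripper_width: 91.0
```

Run:
```python
from h import *
snap('side','t2',(300,110,420,220),5)
rel([516,-186.5,112.5],3-90)
```

```text
t 2.87 pos [ 516.9 -186.5  149.6] jaw 93.0 q6 -114.0 w 91.6 -> cm [3.71, 0.0, -0.09] turn units 0.0 other -30.0
```

View pics/t2.png

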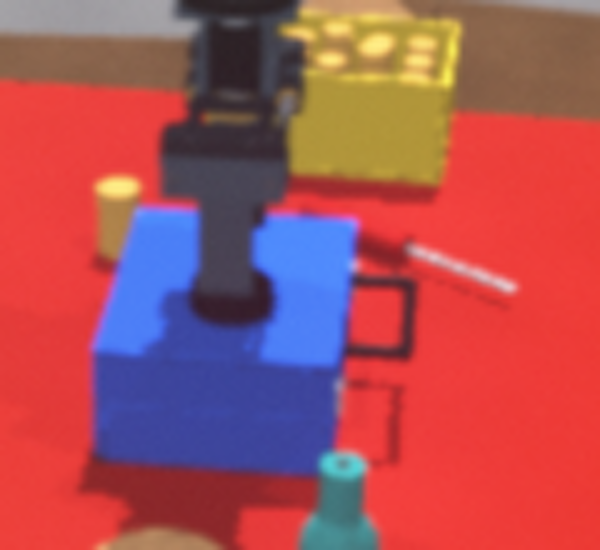

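The near finger (228 in the crop) is centred over the tape (232). Descending.

jog_arm(plan=[1.5,0,0,0,1.0,0,0,0,0.7,0,0,0,0.3,0,0,0,0,0,0,0,0,0,0,0])

```text
time_s: 3.37
ee_pos: [516.6, -186.5, 114.3]
ee_rot: [-14.9, 90.0, -11.8]
force: [-0.4, -0.4, 0.3]
gripper_width: 91.2
```

jog_arm(plan=[0,0,0,0,0,0,0,0,0,0,0,0,0,0,0,0,0,0,0,0,0,0,0,0,0,0,0,0,0,0,0,0], claw=4.5, newtons=15)

```text
time_s: 4.03
ee_pos: [516.4, -186.5, 114.0]
ee_rot: [-10.9, 90.0, -7.8]
force: [-0.6, -1.2, 0.4]
gripper_width: 54.6
```

jog_arm(plan=[-1,0,0,0,-2,0,0,0,-2,0,0,0,0,0,0,0,0,0,0,0])

```text
time_s: 4.45
ee_pos: [517.0, -186.7, 165.2]
ee_rot: [-21.4, 89.8, -18.3]
force: [-0.3, 0.0, -1.3]
gripper_width: 54.5
```

Run:
```python
from h import *
snap('side','t3',(270,110,420,240),4)
rel([529,3.5,112.5],93)
```

```text
t 4.5 pos [ 516.2 -186.4  164. ] jaw 93.1 q6 -114.1 w 54.5 -> cm [5.15, 18.89, 2.29] turn units 0.01 other -29.99
```

View pics/t3.png

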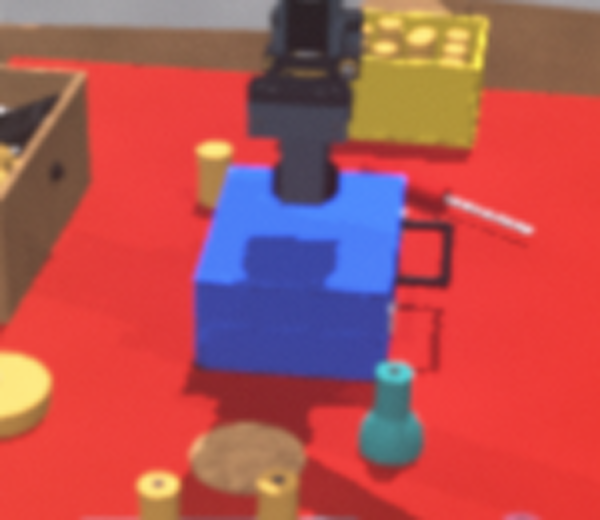

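jog_arm(plan=[0,3.15,0.38,0,0,3.15,0.38,0,0,3.15,0.38,0,0,3.15,0.38,0,0,3.15,0.38,0,0,3.15,0.38,0,2.5,0,0,0,3,0,0,0,3,0,0,0,2.5,0,0,0,0,0,0,0,0,0,0,0])

```text
time_s: 5.5
ee_pos: [527.6, 3.5, 52.4]
ee_rot: [175.0, 89.7, 178.1]
force: [0.1, 0.3, -0.3]
gripper_width: 54.6
```

Run:
```python
from h import *
snap('side','t4',(270,150,420,280),4)
rel([529,3.5,34],93)
```

```text
t 5.55 pos [529.    3.5  53.9] jaw 93.1 q6 -93.9 w 54.8 -> cm [1.99, 0.0, -0.0] turn units 0.01 other -29.99
```

View pics/t4.png

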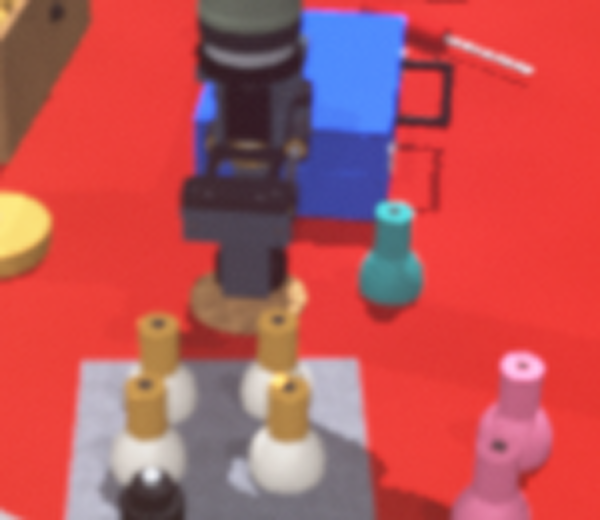

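jog_arm(plan=[0.8,0,0,0,0.7,0,0,0,0.4,0,0,0,0.1,0,0,0,0,0,0,0,0,0,0,0])

```text
time_s: 6.05
ee_pos: [529.2, 3.5, 34.1]
ee_rot: [7.1, 90.0, 10.2]
force: [0.5, -0.6, -0.3]
gripper_width: 54.3
```

jog_arm(plan=[0,0,0,0,0,0,0,0,0,0,0,0,0,0,0,0,0,0,0,0], claw=7)

```text
time_s: 6.47
ee_pos: [529.1, 3.5, 34.1]
ee_rot: [18.8, 90.0, 21.9]
force: [0.5, -1.5, -0.5]
gripper_width: 69.8
```

jog_arm(plan=[-1,0,0,0,-3,0,0,0,-4,0,0,0,-4,0,0,0,-2,-3,0,0,0,-4,0,0,0,-4,0,0,0,-4,0,0,0,-4,0,0])

```text
time_s: 7.22
ee_pos: [539.0, -187.9, 175.2]
ee_rot: [-17.6, 89.9, -14.5]
force: [1.5, -0.3, -0.8]
gripper_width: 69.9
```

Run:
```python
from h import *
snap('side','t5',(270,150,420,280),4)
snap('top','t6',(205,165,360,290),4.8)
rel(case(-121,0,65+60),3)
```

```text
t 7.32 pos [ 539.5 -191.5  174.8] jaw 92.7 q6 -113.3 w 70.0 -> cm [4.96, -3.4, -14.07] turn units 14.96 other -15.04
```

View pics/t5.png

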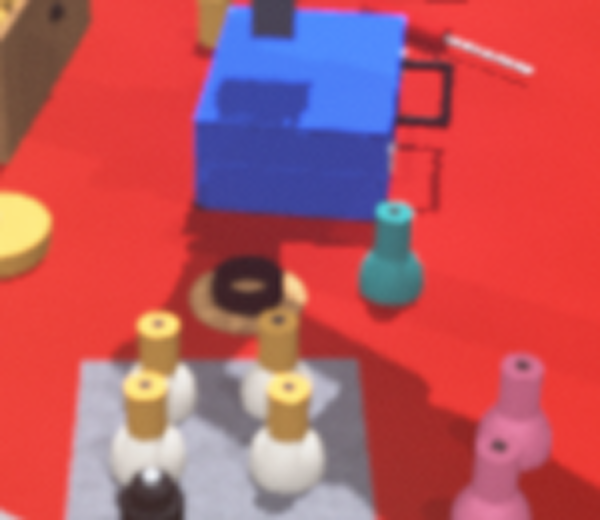

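View pics/t6_full.png

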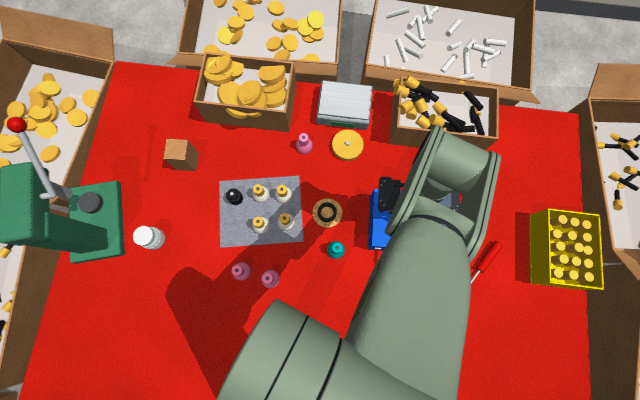

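The tape is flat in the middle of the cork pad. On to the handle.

jog_arm(plan=[0,-0.85,-3.5,0,0,-0.85,-3.5,0,0,-0.85,-3.5,0,0,-0.85,-3.5,0,0,0,0,1.15,0,0,0,1.15,0,0,0,1.15,0,0,0,1.15,0,0,0,1.15,0,0,0,1.15,0,0,0,1.15,0,0,0,1.15], claw=3.2, newtons=25)

```text
time_s: 8.32
ee_pos: [401.2, -226.9, 174.5]
ee_rot: [84.4, 90.0, 32.0]
force: [0.0, 0.2, 0.2]
gripper_width: 32.1
```

jog_arm(plan=[0,0,0,1.15,0,0,0,1.15,0,0,0,1.15,0,0,0,1.15,0,0,0,1.15,1,0,0,0,0,0,0,0,0,0,0,0])

```text
time_s: 8.98
ee_pos: [400.9, -226.9, 164.1]
ee_rot: [-142.1, 89.9, 131.3]
force: [-0.3, -0.2, 0.3]
gripper_width: 32.2
```

Run:
```python
from h import *
snap('side','t7',(290,110,430,220),5)
rel([402,-233,71],3)
```

```text
t 9.03 pos [ 401.2 -227.2  164.3] jaw 3.4 q6 -34.4 w 31.9 -> cm [9.33, 0.04, 0.58] turn units 0.07 other -29.93
```

View pics/t7.png

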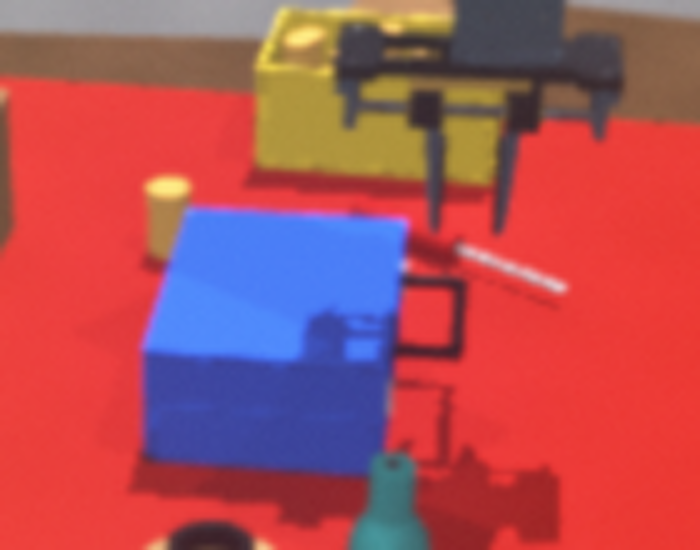

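The bar at crop x≈460 lies between the fingers (434 and 502). Descending.

jog_arm(plan=[2.5,0,0.3,0,2.5,0,0.3,0,2.0,0,0,0,1.3,0,0,0,0.9,0,0,0,0,0,0,0,0,0,0,0])

```text
time_s: 9.62
ee_pos: [401.9, -233.7, 72.3]
ee_rot: [81.0, 90.0, -5.6]
force: [1.0, 0.0, -0.2]
gripper_width: 32.0
```

Run:
```python
from h import *
snap('side','t8',(290,110,430,220),5)
snap('top','t9',(355,175,475,285),5)
rel([402,-233,71],3)
```

```text
t 9.72 pos [ 402.4 -234.    72.9] jaw 3.4 q6 -35.0 w 31.7 -> cm [0.19, -0.03, -0.1] turn units 0.06 other -29.94
```

View pics/t8.png

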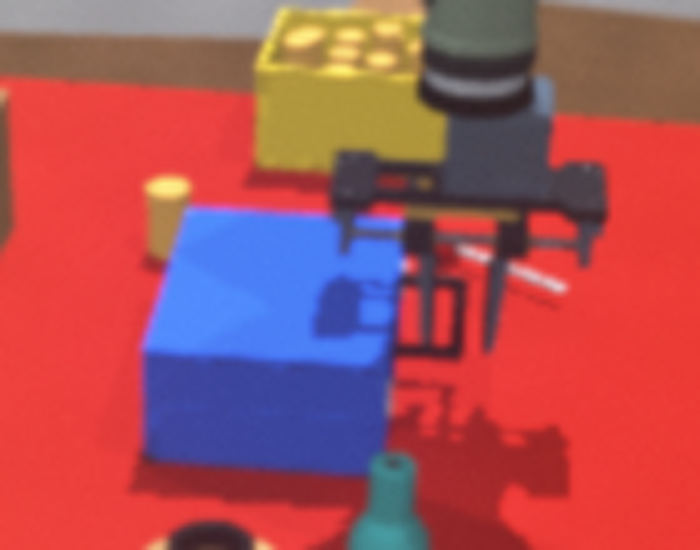

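The fingers are on either side of the bar. Closing.

jog_arm(plan=[0,0,0,0,0,0,0,0,0,0,0,0,0,0,0,0,0,0,0,0,0,0,0,0], claw=0.5, newtons=25)

```text
time_s: 10.22
ee_pos: [402.0, -233.8, 72.3]
ee_rot: [77.7, 89.9, -8.9]
force: [1.0, -0.0, 2.8]
gripper_width: 9.2
```

Run:
```python
from h import *
rel([402,-233,71],3); print(env.state()['force'])
# arc: hinge radius, from measured tcp at shut
r=np.hypot(200,20);a0=np.arctan2(20,200)
prev=None
for th in np.arange(0,1.86,0.1):
    a=a0+th; p=np.array([-r*np.cos(a),r*np.sin(a)]) # (case x, z) rel hinge
    if prev is not None: print(round(th,2),'dx(tool y)',round((p-prev)[0]/10,2),'tool x',round(-(p-prev)[1]/10,2))
    prev=p
```

```text
t 10.22 pos [ 402.  -233.8   72.3] jaw 3.3 q6 -35.0 w 9.2 -> cm [0.13, 0.0, -0.08] turn units 0.05 other -29.95
[ 0.97463135 -0.00394974  2.81414908]
0.1 dx(tool y) 0.3 tool x -1.99
0.2 dx(tool y) 0.5 tool x -1.95
0.3 dx(tool y) 0.69 tool x -1.89
0.4 dx(tool y) 0.87 tool x -1.81
0.5 dx(tool y) 1.05 tool x -1.71
0.6 dx(tool y) 1.22 tool x -1.6
0.7 dx(tool y) 1.37 tool x -1.47
0.8 dx(tool y) 1.51 tool x -1.33
0.9 dx(tool y) 1.63 tool x -1.17
1.0 dx(tool y) 1.74 tool x -1.0
1.1 dx(tool y) 1.83 tool x -0.82
1.2 dx(tool y) 1.91 tool x -0.63
1.3 dx(tool y) 1.96 tool x -0.44
1.4 dx(tool y) 1.99 tool x -0.24
1.5 dx(tool y) 2.01 tool x -0.04
1.6 dx(tool y) 2.0 tool x 0.16
1.7 dx(tool y) 1.98 tool x 0.36
1.8 dx(tool y) 1.93 tool x 0.55
```

jog_arm(plan=[-1.0,0.13,0,0,-0.99,0.17,0,0,-1.95,0.5,0,0,-1.89,0.69,0,0,-1.81,0.87,0,0,-1.71,1.05,0,0,-1.6,1.22,0,0,-1.47,1.37,0,0,0,0,0,0,0,0,0,0])

```text
time_s: 11.05
ee_pos: [460.1, -230.8, 197.4]
ee_rot: [-62.8, 89.8, -149.4]
force: [-6.7, -3.4, 6.9]
gripper_width: 9.1
```

Run:
```python
from h import *
snap('side','t10',(290,90,430,220),4.5)
r=np.hypot(200,20);a0=np.arctan2(20,200);a=a0+.7
rel(case(79-r*np.cos(a),0,45+r*np.sin(a)+7.3),3); print(env.state()['force'])
```

```text
t 11.1 pos [ 459.8 -230.8  197. ] jaw 3.4 q6 -31.1 w 9.4 -> cm [0.06, 0.08, -0.16] turn units 0.07 other -29.93
[-5.81092164 -1.8724863   7.10963631]
```

View pics/t10.png

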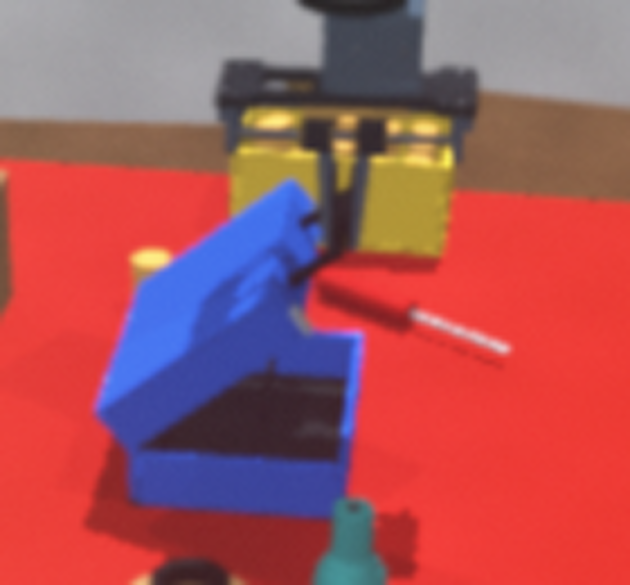

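The lid is at about 0.7 rad and held, with low forces. Carrying on.

jog_arm(plan=[-1.3,1.5,0,0,-1.17,1.63,0,0,-1.0,1.74,0,0,-0.82,1.83,0,0,-0.63,1.91,0,0,-0.44,1.96,0,0,-0.24,1.99,0,0,-0.04,2.0,0,0,0,0,0,0])

```text
time_s: 11.85
ee_pos: [610.4, -223.2, 253.6]
ee_rot: [48.0, 89.6, -38.7]
force: [2.0, -4.1, 6.0]
gripper_width: 9.2
```

jog_arm(plan=[0.12,1.5,0,0,0.36,1.98,0,0,0.25,1.0,0,0,0,0,0,0,0,0,0,0,0,0,0,0])

```text
time_s: 12.35
ee_pos: [653.1, -221.1, 246.0]
ee_rot: [42.4, 89.6, -44.2]
force: [2.4, -6.1, 3.2]
gripper_width: 9.5
```

Run:
```python
from h import *
snap('side','t11',(290,50,430,220),3.5)
r=np.hypot(200,20);a0=np.arctan2(20,200);a=a0+1.75
rel(case(79-r*np.cos(a),0,45+r*np.sin(a)+7.3),3); print(env.state()['force'])
```

```text
t 12.4 pos [ 653.  -221.1  246. ] jaw 3.3 q6 -22.9 w 9.3 -> cm [0.05, 0.27, -0.19] turn units 0.05 other -29.95
[ 3.84814553 -4.88464249  2.30186709]
```

View pics/t11.png

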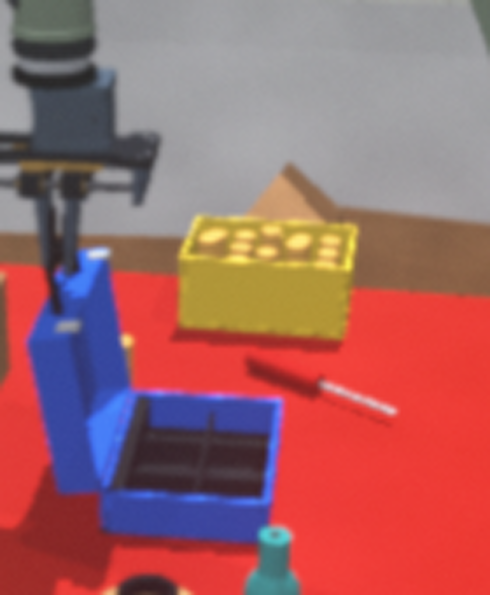

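jog_arm(plan=[0.13,0.4,0,0,0.13,0.4,0,0,0,0,0,0,0,0,0,0])

```text
time_s: 12.73
ee_pos: [657.2, -220.9, 244.8]
ee_rot: [-41.5, 89.7, -128.2]
force: [-7.9, -5.8, 10.0]
gripper_width: 9.1
```

Run:
```python
from h import *
r=np.hypot(200,20);a0=np.arctan2(20,200);a=a0+1.75
rel(case(79-r*np.cos(a),0,45+r*np.sin(a)+7.3),3); print(env.state()['force'])
```

```text
t 12.73 pos [ 657.2 -220.9  244.8] jaw 3.3 q6 -22.6 w 9.1 -> cm [-0.07, -0.15, -0.2] turn units 0.05 other -29.95
[-7.90434418 -5.82024152 10.00382378]
```

The lid pushes back, so it's on its stop. Releasing and rising straight up.

jog_arm(plan=[0,-0.2,0,0,0,0,0,0,0,0,0,0,0,0,0,0], claw=3.2)

```text
time_s: 13.07
ee_pos: [657.4, -218.1, 241.7]
ee_rot: [-133.2, 89.9, 140.2]
force: [0.2, 0.5, -0.1]
gripper_width: 31.4
```

jog_arm(plan=[-2,0,0,0,-3,0,0,0,-2,0,-2.5,0,0,0,-4,0,0,0,-4,0,0,0,-4,0,0,-1,-4,0,0,-1,-4,0,0,-1,-4,0,0,-1,-4,0,0,0,-4,0,0,0,0,0])

```text
time_s: 14.07
ee_pos: [596.0, 130.6, 312.3]
ee_rot: [-171.5, 89.7, 102.3]
force: [0.1, -0.6, -0.3]
gripper_width: 31.7
```

Run:
```python
from h import *
snap('side','t12',(270,90,430,300),2.8)
snap('top','t13')
rel([486,118,140],93)
```

```text
t 14.17 pos [597.1 125.1 312.2] jaw 3.6 q6 7.2 w 31.6 -> cm [17.22, -11.12, 0.01] turn units -14.91 other 15.09
```

View pics/t12.png

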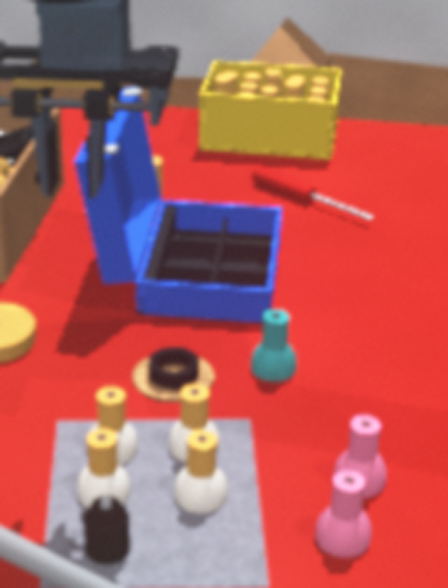

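View pics/t13.png

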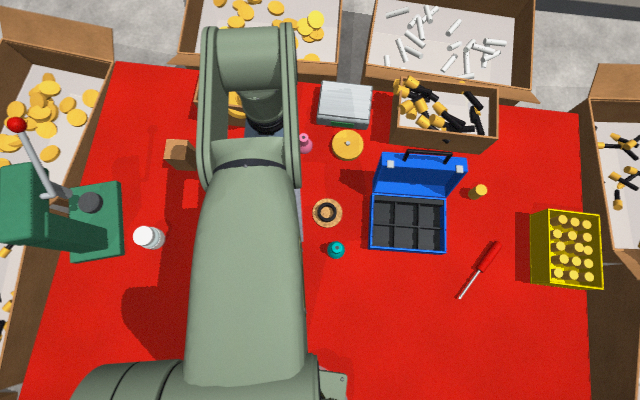

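The lid is open on its stop (handle at (428,153) in the top view). Next, checking the cell positions and the shades against predicted pixels.

```bash
cat >> h.py <<'E'
def ov(n,name,pts,box,s,src=None):
    im=(cv2.imread(src) if src else env.grab_frame(n)[:,:,::-1].copy())
    x0,y0,x1,y1=box; im=cv2.resize(im[y0:y1,x0:x1],None,fx=s,fy=s,interpolation=2)
    for p in w2p(n,pts):
        q=(p-[x0,y0]+.5)*s-.5; cv2.circle(im,(int(q[0]),int(q[1])),2,(0,255,0),-1)
    cv2.imwrite(f'pics/{name}.png',im)
SH=[[559.3,203.5,71],[566.3,138.8,71],[468.4,188.7,71],[486.4,118.5,71]]
CELLS=[(x,y) for x in(-41,27) for y in(-68,0,68)]
E
python3 - <<'E'
from h import *
P=[case(x,y,6) for x,y in CELLS]+[case(x,y,45) for x in(-79,79) for y in(-106,106)]
ov('top','o1',P,(355,140,475,265),4.8,'pics/t13_full.png')
ov('side','o2',SH+P,(270,140,420,300),3.7,'pics/t12_full.png')
E
```

```text
(no output)
```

View pics/o1.png

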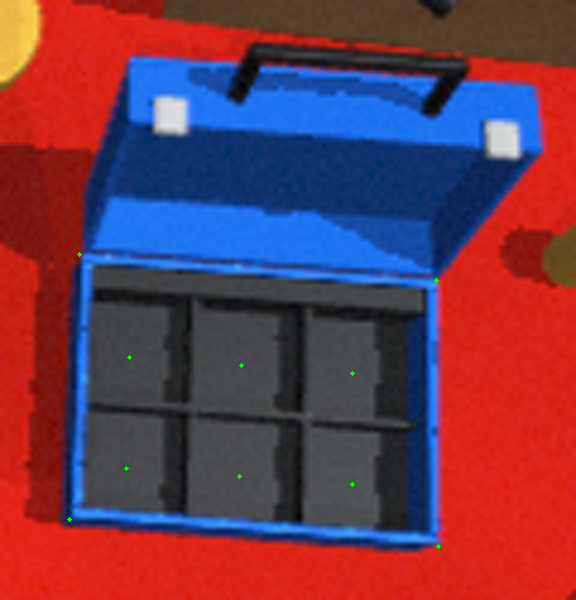

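View pics/o2.png

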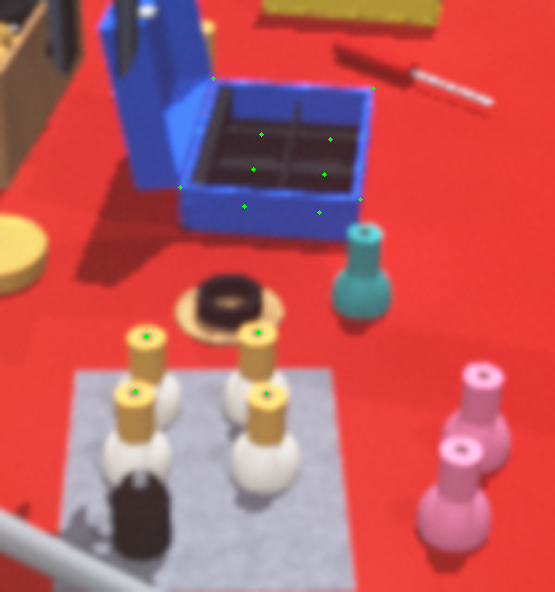

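The model fits: the case corners agree within about 1 px and all four shades are where they were. First pick is the shade at (486,118), the white bell with a brass collar at (257,333) in the crop.

jog_arm(plan=[1,-2.8,0,0,1,-2.8,0,0,1,-2.8,0,0,1,-2.7,0,0,0,0,0,-1.15,0,0,0,-1.15,0,0,0,-1.15,0,0,0,-1.15,0,0,0,-1.15,0,0,0,-1.15,0,0,0,-1.15,0,0,0,-1.15], claw=4.5, newtons=6)

```text
time_s: 15.17
ee_pos: [486.9, 115.4, 272.4]
ee_rot: [-101.8, 90.0, -133.1]
force: [0.6, 0.4, -0.8]
gripper_width: 45.1
```

jog_arm(plan=[0,0,0,-1.15,0,0,0,-1.15,0,0,0,-1.15,0,0,0,-1.15,0,0,0,-1.15,3,0,0,0,3,0,0,0,3,0,0,0,2.5,0,0,0,1,0,0,0,0,0,0,0])

```text
time_s: 16.08
ee_pos: [485.3, 115.5, 145.3]
ee_rot: [-169.4, 89.7, -166.4]
force: [0.0, -0.5, 0.0]
gripper_width: 44.8
```

Run:
```python
from h import *
ov('side','o3',SH,(250,180,420,310),4.4)
rel([486.4,118.5,67],93)
```

```text
t 16.13 pos [486.6 116.  147.2] jaw 93.0 q6 -80.9 w 45.1 -> cm [8.02, 0.25, 0.0] turn units -0.0 other 30.0
```

View pics/o3.png

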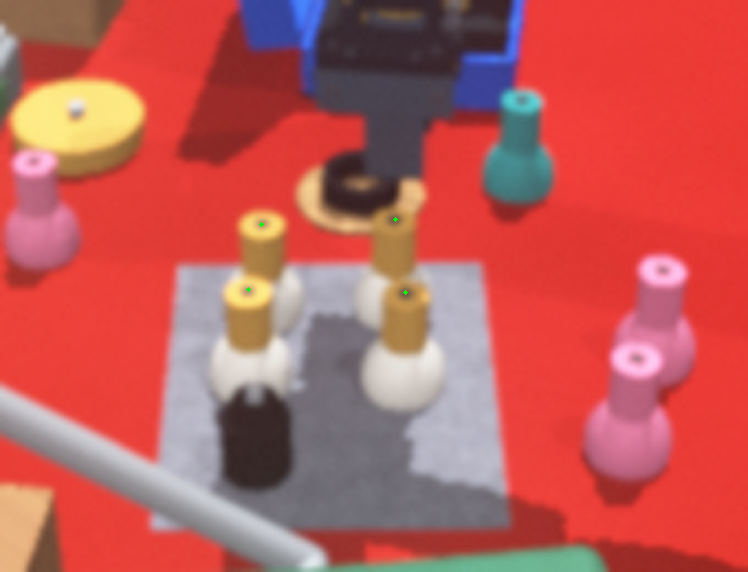

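All four shades are unmoved, each with its marker on the collar. Descending on the chosen one.

jog_arm(plan=[2,0.25,0,0,2,0,0,0,1.8,0,0,0,1.3,0,0,0,0.8,0,0,0,0,0,0,0,0,0,0,0])

```text
time_s: 16.72
ee_pos: [487.5, 119.5, 69.7]
ee_rot: [10.6, 89.9, 13.7]
force: [-0.0, -1.3, 0.5]
gripper_width: 44.8
```

Run:
```python
from h import *
ov('side','o4',SH,(270,180,400,290),5)
rel([486.4,118.5,67],93)
```

```text
t 16.77 pos [487.7 119.6  70. ] jaw 93.0 q6 -80.6 w 44.8 -> cm [0.3, -0.1, -0.14] turn units 0.01 other -29.99
```

View pics/o4.png

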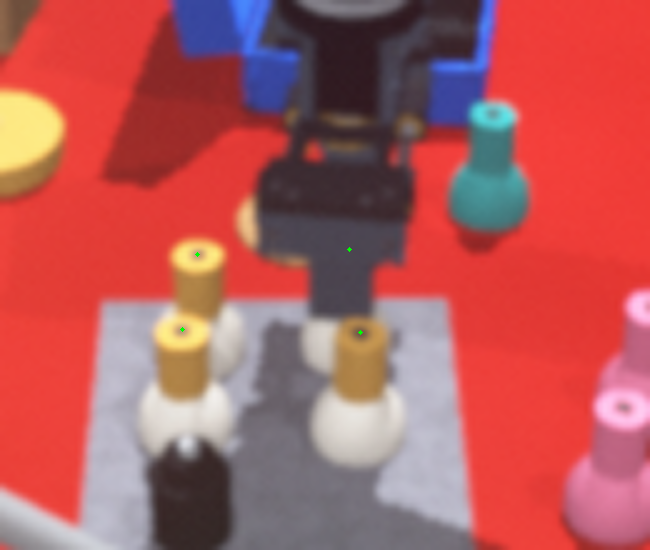

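jog_arm(plan=[0,0,0,0,0,0,0,0,0,0,0,0,0,0,0,0,0,0,0,0,0,0,0,0], claw=2.3, newtons=6)

```text
time_s: 17.27
ee_pos: [486.9, 119.4, 69.2]
ee_rot: [-2.0, 89.9, 1.1]
force: [-0.2, -1.3, 5.6]
gripper_width: 27.8
```

jog_arm(plan=[-0.5,0,0,0,-1,0,0,0,-1.5,0,0,0,-2,0,0,0,-2,0,0,0,-1.5,0,0,0,-0.5,0,0,0,0,0,0,0])

```text
time_s: 17.93
ee_pos: [487.1, 119.7, 160.2]
ee_rot: [13.5, 89.8, 16.6]
force: [-0.0, -0.7, -0.5]
gripper_width: 27.9
```

```bash
sed -i 's/CC=np.array(.*,0\]); CR/CC=np.array([521.5,-226.7,0]); CR/' h.py
python3 - <<'E'
from h import *
ov('side','o5',SH,(270,150,400,290),4)
rel(case(-41,-68,0)+[0,0,160],93); rel(case(-41,-68,0)+[0,0,75],93)
E
```

```text
t 17.98 pos [486.4 119.5 159. ] jaw 93.1 q6 -80.6 w 27.6 -> cm [-0.12, -41.55, -2.44] turn units 0.01 other -29.99
t 17.98 pos [486.4 119.5 159. ] jaw 93.1 q6 -80.6 w 27.6 -> cm [8.38, -41.56, -2.45] turn units 0.01 other -29.99
```

View pics/o5.png

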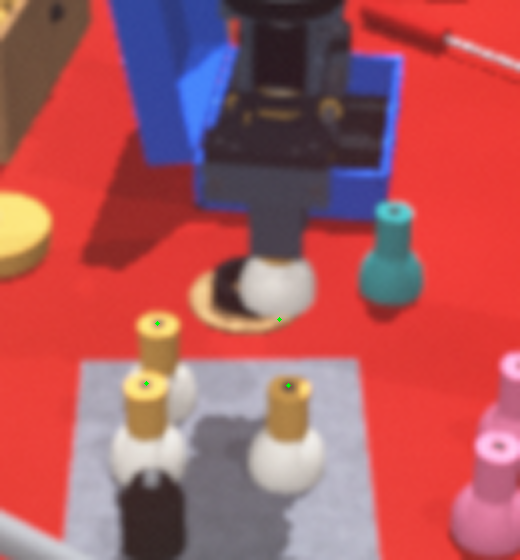

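Shade held upright. Carrying it to the front right cell.

jog_arm(plan=[0,-1.5,-0.1,0,0,-3,-0.2,0,0,-3.7,-0.2,0,0,-4,-0.25,0,0,-4,-0.25,0,0,-4,-0.25,0,0,-4,-0.25,0,0,-4,-0.25,0,0,-4,-0.25,0,0,-4,-0.2,0,0,-3.3,-0.15,0,0,-2.0,-0.1,0])

```text
time_s: 18.98
ee_pos: [483.2, -299.5, 156.9]
ee_rot: [165.1, 89.9, 168.0]
force: [0.9, -0.1, -0.6]
gripper_width: 27.5
```

jog_arm(plan=[0,0,0,0,0,0,0,0,2,0,0,0,1.5,0,0,0,0,0,0,0,0,0,0,0])

```text
time_s: 19.48
ee_pos: [483.5, -294.5, 122.6]
ee_rot: [138.3, 89.8, 141.5]
force: [-0.4, 0.6, -0.6]
gripper_width: 28.2
```

Run:
```python
from h import *
snap('side','o6',(290,110,420,240),4.4)
snap('top','o7',(355,140,475,265),4.8)
rel(case(-41,-68,0)+[0,0,75],93)
```

```text
t 19.58 pos [ 484.6 -295.7  124.2] jaw 93.1 q6 -125.7 w 27.8 -> cm [4.92, -0.11, -0.06] turn units 0.02 other -29.98
```

View pics/o6.png

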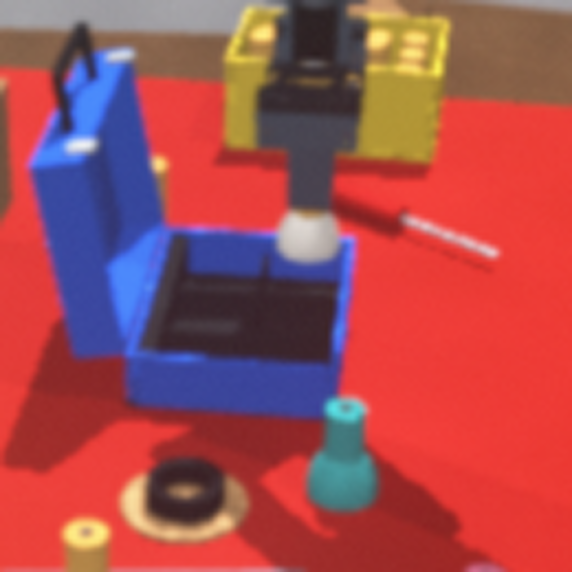

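View pics/o7.png

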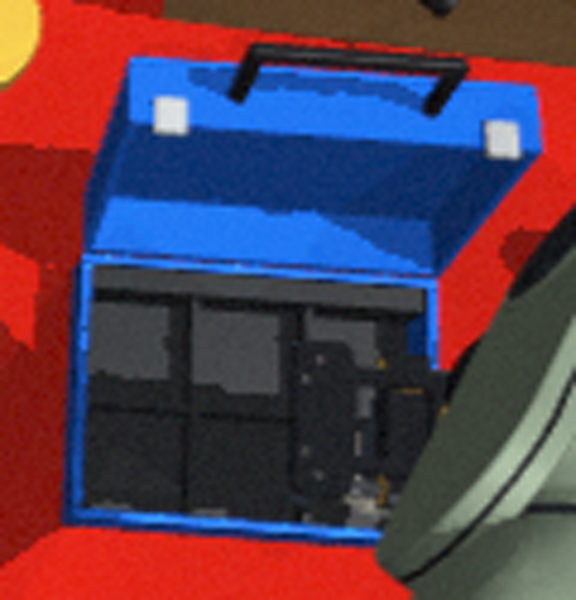

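jog_arm(plan=[1,-0.05,-0.05,0,1,-0.05,0,0,1,0,0,0,0.8,0,0,0,0.4,0,0,0,0.3,0,0,0,0,0,0,0,0,0,0,0])

```text
time_s: 20.25
ee_pos: [483.8, -297.4, 78.6]
ee_rot: [25.3, 90.0, 28.4]
force: [-0.9, -0.3, 0.4]
gripper_width: 27.9
```

Run:
```python
from h import *
print(env.state()['force'])
snap('side','o8',(290,110,420,240),4.4)
rel(case(-41,-68,0)+[0,0,75],93)
```

```text
[-0.87358377 -0.3306577   0.38902199]
t 20.3 pos [ 483.9 -297.5   78.9] jaw 93.1 q6 -125.8 w 27.8 -> cm [0.39, 0.07, 0.02] turn units 0.01 other -29.99
```

View pics/o8.png

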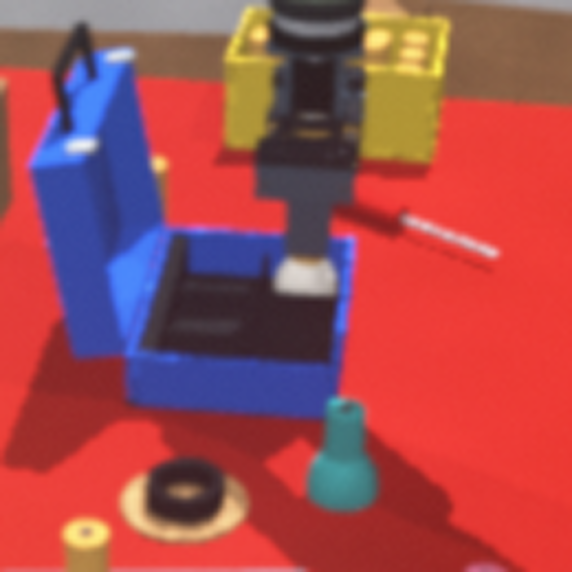

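jog_arm(plan=[0.12,0,0,0,0.12,0,0,0,0.08,0,0,0,0,0,0,0,0,0,0,0,0,0,0,0])

```text
time_s: 20.8
ee_pos: [483.7, -297.3, 75.5]
ee_rot: [-5.6, 90.0, -2.5]
force: [0.7, -0.7, 0.1]
gripper_width: 27.5
```

jog_arm(plan=[0.06,0,0,0,0.06,0,0,0,0,0,0,0,0,0,0,0])

```text
time_s: 21.13
ee_pos: [483.8, -297.5, 75.1]
ee_rot: [-44.6, 90.0, -41.6]
force: [-2.3, 0.5, 5.7]
gripper_width: 27.7
```

Contact at about 5 N, so the shade is on the floor. Letting go.

jog_arm(plan=[0,0,0,0,0,0,0,0,0,0,0,0,0,0,0,0], claw=4.2)

```text
time_s: 21.47
ee_pos: [483.7, -297.3, 74.0]
ee_rot: [114.1, 90.0, 117.1]
force: [0.2, 0.0, -0.1]
gripper_width: 42.2
```

jog_arm(plan=[-1,0,0,0,-2,0,0,0,-3,0,0,0,-3,0,0,0,-1,3,0,0,0,4,0,0,0,4,0,0,0,4,0,0,0,4,0,0,0,4,0,0,0,4,0,0,0,3,0,0])

```text
time_s: 22.47
ee_pos: [467.1, 4.9, 175.1]
ee_rot: [37.6, 89.9, 40.7]
force: [0.4, 0.8, 0.0]
gripper_width: 41.9
```

Run:
```python
from h import *
ov('side','o9',SH[:3]+[case(-41,-68,76)],(270,110,420,290),3.3)
snap('top','o10')
rel([466.4,188.7,71],93);rel([SH[2][0],SH[2][1],71],93)
```

```text
t 22.57 pos [467.2   5.8 175. ] jaw 93.4 q6 -94.2 w 41.9 -> cm [10.42, 18.25, 0.98] turn units 0.06 other -29.94
t 22.57 pos [467.2   5.8 175. ] jaw 93.4 q6 -94.2 w 41.9 -> cm [10.42, 18.24, 1.18] turn units 0.06 other -29.94
```

View pics/o9.png

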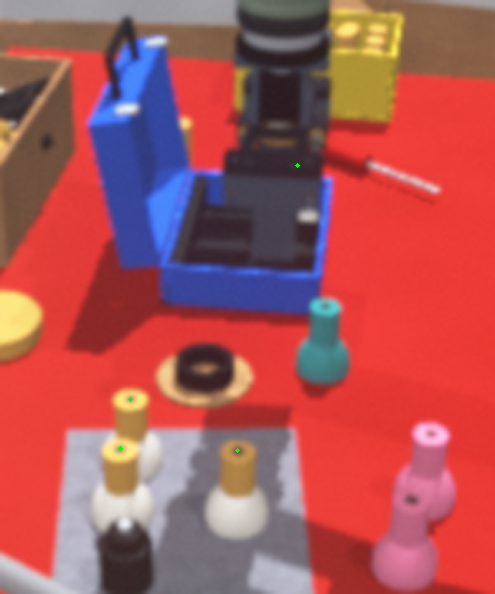

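View pics/o10.png

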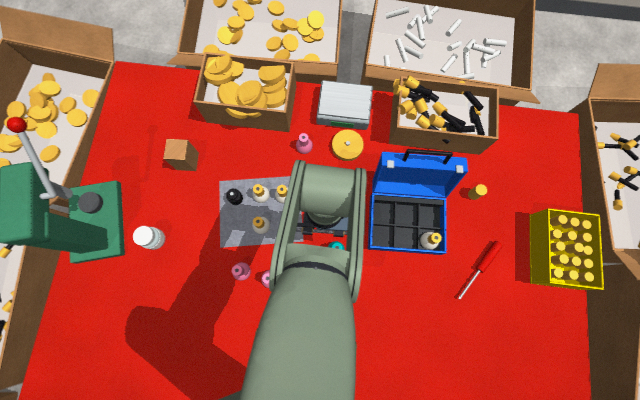

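The first shade stands in the front right cell (431,240). Second: the one at (468,189), collar on its marker at (237,451).

jog_arm(plan=[0,3.65,0.24,0,0,3.65,0.24,0,0,3.65,0.24,0,0,3.65,0.23,0,0,3.65,0.23,0,0,0,0,0,1.5,0,0,0,1.5,0,0,0,0,0,0,0,0,0,0,0], claw=4.5)

```text
time_s: 23.4
ee_pos: [469.7, 184.0, 144.1]
ee_rot: [-149.5, 89.9, -146.5]
force: [1.0, 0.0, -0.0]
gripper_width: 45.3
```

Run:
```python
from h import *
ov('side','p1',SH[:3],(270,180,400,290),5)
rel([SH[2][0],SH[2][1],70],93)
```

```text
t 23.45 pos [470.2 184.3 144.8] jaw 93.0 q6 -72.9 w 44.9 -> cm [7.48, 0.45, -0.16] turn units 0.0 other -30.0
```

View pics/p1.png

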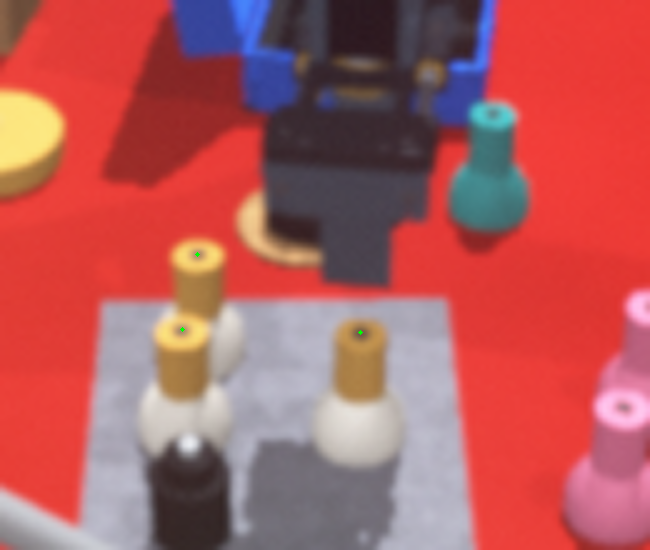

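jog_arm(plan=[2,0.45,-0.15,0,2,0,0,0,1.8,0,0,0,1.0,0,0,0,0.6,0,0,0,0,0,0,0,0,0,0,0])

```text
time_s: 24.03
ee_pos: [468.7, 189.6, 71.0]
ee_rot: [19.6, 89.9, 22.7]
force: [-0.6, -0.7, 0.6]
gripper_width: 44.7
```

jog_arm(plan=[0,0,0,0,0,0,0,0,0,0,0,0,0,0,0,0,0,0,0,0,0,0,0,0], claw=2.3, newtons=6)

```text
time_s: 24.53
ee_pos: [468.4, 189.5, 70.8]
ee_rot: [3.8, 89.9, 6.8]
force: [0.1, -2.1, 4.1]
gripper_width: 27.6
```

jog_arm(plan=[-0.5,0,0,0,-1,0,0,0,-1.5,0,0,0,-2,0,0,0,-2,0,0,0,-1.5,0,0,0,-0.5,0,0,0,0,0,0,0])

```text
time_s: 25.2
ee_pos: [468.6, 189.9, 161.9]
ee_rot: [21.6, 89.8, 24.7]
force: [-0.1, -0.2, -0.5]
gripper_width: 27.5
```

Run:
```python
from h import *
ov('side','p2',SH[:3],(270,150,400,290),4)
rel(case(-41,0,0)+[0,0,120],93)
```

```text
t 25.25 pos [467.9 189.6 160.6] jaw 93.1 q6 -72.3 w 27.8 -> cm [4.04, -41.86, -0.97] turn units 0.01 other -29.99
```

View pics/p2.png

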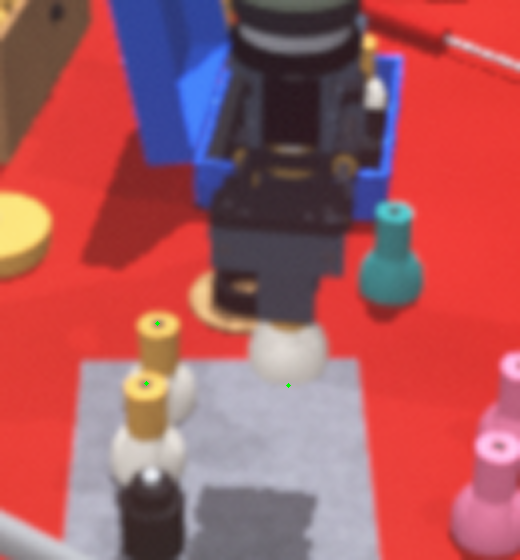

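jog_arm(plan=[0,-1.5,-0.05,0,0,-3,-0.05,0,0,-3.7,-0.1,0,0,-4,-0.1,0,0,-4,-0.1,0,0,-4,-0.1,0,0,-4,-0.1,0,0,-4,-0.1,0,0,-4,-0.1,0,0,-4,-0.1,0,0,-3.5,-0.05,0,0,-2.1,-0.05,0])

```text
time_s: 26.25
ee_pos: [479.5, -231.6, 158.8]
ee_rot: [174.6, 89.9, 177.5]
force: [0.8, 0.4, -0.3]
gripper_width: 27.8
```

jog_arm(plan=[0,0,0,0,0,0,0,0,2,0,0,0,1.5,0,0,0,0,0,0,0,0,0,0,0])

```text
time_s: 26.75
ee_pos: [479.5, -226.7, 124.3]
ee_rot: [143.8, 89.8, 146.9]
force: [0.7, -0.2, -1.6]
gripper_width: 27.9
```

Run:
```python
from h import *
snap('side','p3',(290,110,420,240),4.4)
rel(case(-41,0,0)+[0,0,76],93)
```

```text
t 26.8 pos [ 480.3 -227.3  125.3] jaw 93.1 q6 -119.7 w 27.8 -> cm [4.93, -0.16, 0.02] turn units 0.02 other -29.98
```

View pics/p3.png

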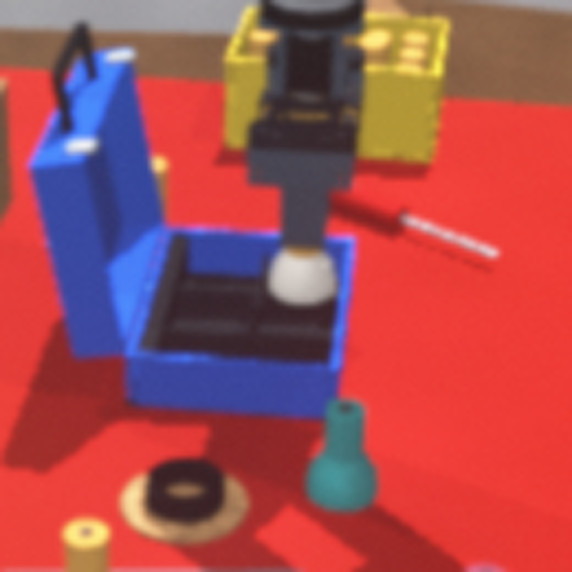

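jog_arm(plan=[1,-0.1,0,0,1,0,0,0,1,0,0,0,0.8,0,0,0,0.4,0,0,0,0.3,0,0,0,0,0,0,0,0,0,0,0])

```text
time_s: 27.47
ee_pos: [480.5, -229.5, 80.2]
ee_rot: [45.7, 90.0, 48.7]
force: [-1.1, -0.8, -1.0]
gripper_width: 27.7
```

jog_arm(plan=[0.1,0,0,0,0.1,0,0,0,0.08,0,0,0,0,0,0,0,0,0,0,0])

```text
time_s: 27.88
ee_pos: [480.3, -229.4, 77.5]
ee_rot: [13.7, 90.0, 16.7]
force: [0.0, -0.0, -1.2]
gripper_width: 27.8
```

Run:
```python
from h import *
snap('side','p4',(290,110,420,240),4.4)
rel(case(-41,0,0)+[0,0,76],93); print(env.state()['force'])
```

```text
t 27.93 pos [ 480.4 -229.4   77.5] jaw 93.1 q6 -119.8 w 27.6 -> cm [0.15, 0.05, 0.02] turn units 0.01 other -29.99
[-0.4384578  -0.33244037 -1.12796541]
```

View pics/p4.png

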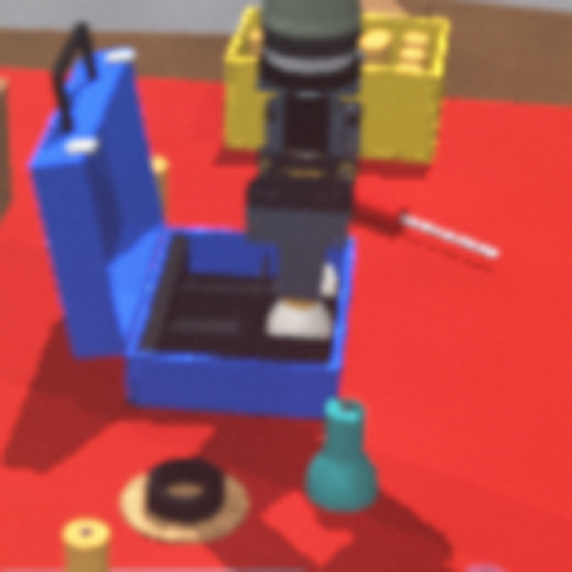

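jog_arm(plan=[0.08,0,0,0,0.08,0,0,0,0,0,0,0,0,0,0,0])

```text
time_s: 28.27
ee_pos: [480.6, -229.7, 76.5]
ee_rot: [-46.5, 89.9, -43.4]
force: [-1.3, -0.5, 5.1]
gripper_width: 27.8
```

Down with 5 N contact. Releasing and going back.

jog_arm(plan=[0,0,0,0,0,0,0,0,0,0,0,0,0,0,0,0], claw=4.2)

```text
time_s: 28.6
ee_pos: [480.2, -229.2, 75.5]
ee_rot: [126.2, 90.0, 129.3]
force: [0.3, 0.5, 0.1]
gripper_width: 42.0
```

jog_arm(plan=[-1,0,0,0,-2,0,0,0,-3,0,0,0,-3,0,0,0,-1,3,0.4,0,0,4,0.9,0,0,4,0.9,0,0,4,0.9,0,0,4,0.9,0,0,4,0.9,0,0,4,0.9,0,0,4,0.9,0])

```text
time_s: 29.6
ee_pos: [530.7, 85.8, 176.7]
ee_rot: [5.0, 89.9, 8.0]
force: [0.4, -1.4, -0.0]
gripper_width: 42.3
```

Run:
```python
from h import *
ov('side','p5',SH[:2]+[case(-41,-68,76),case(-41,0,76)],(270,110,420,290),3.3)
snap('top','p6')
rel([SH[1][0],SH[1][1],71],93)
```

```text
t 29.7 pos [531.6  89.  176.6] jaw 93.4 q6 -85.3 w 42.0 -> cm [10.58, 4.74, 3.74] turn units 0.07 other -29.93
```

View pics/p5.png

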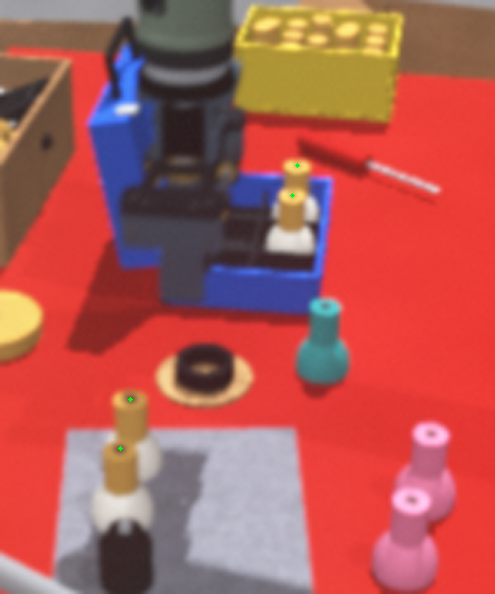

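View pics/p6.png

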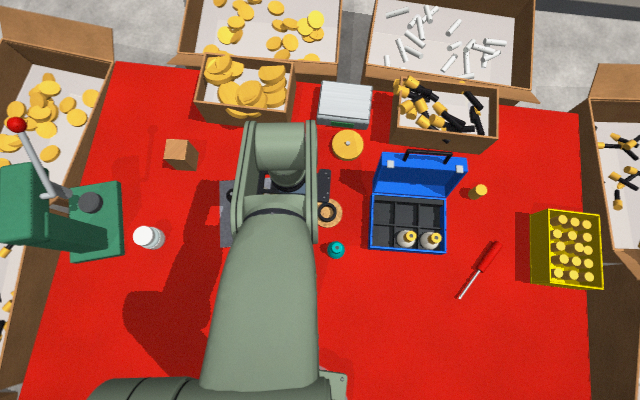

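Two shades stand in their cells at (406,238) and (431,240), and the two left on the mat are on their markers. Third: the one at (566,139).

jog_arm(plan=[0,2.4,1.85,0,0,2.2,1.85,0,0,0,0,0,1.5,0,0,0,1.5,0,0,0,0,0,0,0,0,0,0,0], claw=4.5)

```text
time_s: 30.28
ee_pos: [564.6, 130.7, 145.6]
ee_rot: [-166.4, 89.9, -163.3]
force: [-0.2, 0.4, 0.1]
gripper_width: 45.1
```

Run:
```python
from h import *
ov('side','q1',SH[:2],(270,180,400,290),5)
rel([SH[1][0],SH[1][1],70],93)
```

```text
t 30.33 pos [565.2 130.9 146.4] jaw 93.0 q6 -81.1 w 44.8 -> cm [7.64, 0.78, 0.15] turn units 0.0 other -30.0
```

View pics/q1.png

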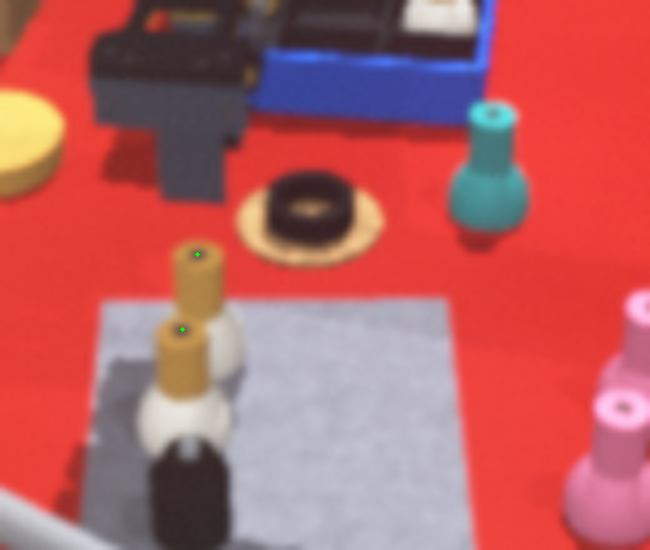

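jog_arm(plan=[0,0.76,0.15,0,2,0,0,0,2,0,0,0,1.8,0,0,0,1.1,0,0,0,0.65,0,0,0,0,0,0,0,0,0,0,0])

```text
time_s: 31.0
ee_pos: [566.8, 139.5, 71.0]
ee_rot: [17.2, 89.9, 20.2]
force: [-0.0, 0.2, 0.2]
gripper_width: 44.9
```

jog_arm(plan=[0,0,0,0,0,0,0,0,0,0,0,0,0,0,0,0,0,0,0,0,0,0,0,0], claw=2.3, newtons=6)

```text
time_s: 31.5
ee_pos: [566.8, 139.2, 71.1]
ee_rot: [-2.1, 89.9, 0.9]
force: [0.2, -2.5, 4.1]
gripper_width: 27.7
```

jog_arm(plan=[-0.5,0,0,0,-1,0,0,0,-1.5,0,0,0,-2,0,0,0,-2,0,0,0,-1.5,0,0,0,-0.5,0,0,0,0,0,0,0])

```text
time_s: 32.17
ee_pos: [567.0, 139.6, 162.1]
ee_rot: [14.0, 89.8, 17.1]
force: [-0.4, -0.1, -1.8]
gripper_width: 27.6
```

Run:
```python
from h import *
ov('side','q2',SH[:2],(250,150,400,290),4)
rel(case(-41,68,0)+[0,0,120],93)
```

```text
t 32.22 pos [566.3 139.4 160.7] jaw 93.1 q6 -80.4 w 27.9 -> cm [4.05, -29.51, -10.52] turn units 0.01 other -29.99
```

View pics/q2.png

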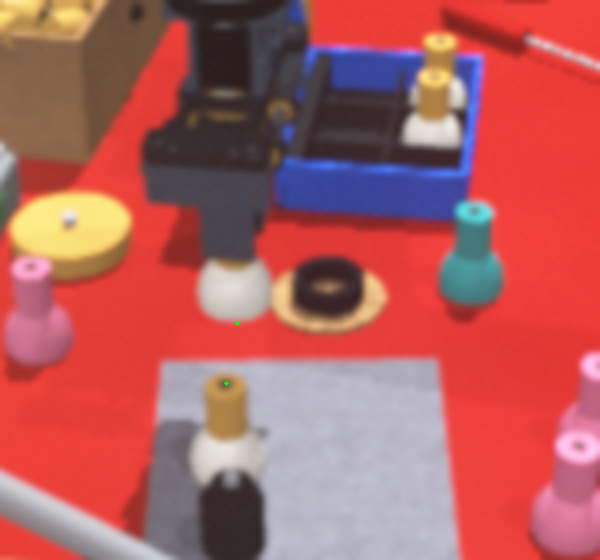

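jog_arm(plan=[0,-1.5,-0.5,0,0,-2.8,-1,0,0,-3.4,-1.2,0,0,-3.6,-1.3,0,0,-3.6,-1.3,0,0,-3.6,-1.3,0,0,-3.6,-1.3,0,0,-3.3,-1.2,0,0,-2.6,-0.9,0,0,-1.5,-0.5,0,0,0,0,0,0,0,0,0])

```text
time_s: 33.22
ee_pos: [475.9, -161.5, 159.3]
ee_rot: [148.6, 89.8, 151.6]
force: [0.5, 0.2, -1.5]
gripper_width: 27.9
```

jog_arm(plan=[2,0,0,0,1.5,0,0,0,0,0,0,0,0,0,0,0])

```text
time_s: 33.55
ee_pos: [476.6, -159.7, 124.5]
ee_rot: [151.1, 89.8, 154.2]
force: [0.1, -0.8, -0.9]
gripper_width: 27.6
```

Run:
```python
from h import *
snap('side','q3',(290,110,420,240),4.4)
rel(case(-41,68,0)+[0,0,76],93)
```

```text
t 33.6 pos [ 477.4 -160.1  125.4] jaw 93.1 q6 -113.0 w 27.9 -> cm [4.94, -0.08, -0.04] turn units 0.02 other -29.98
```

View pics/q3.png

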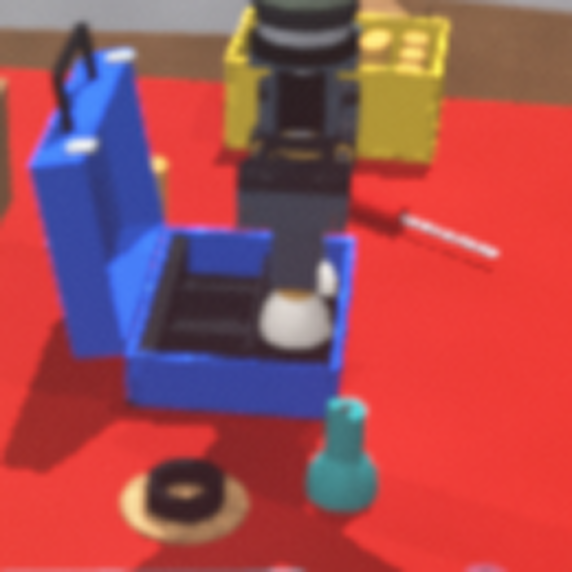

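jog_arm(plan=[1,0,-0.04,0,1,0,0,0,1,0,0,0,0.8,0,0,0,0.4,0,0,0,0.3,0,0,0,0,0,0,0,0,0,0,0])

```text
time_s: 34.27
ee_pos: [476.9, -161.0, 80.3]
ee_rot: [22.4, 90.0, 25.4]
force: [0.3, -0.5, -1.3]
gripper_width: 27.7
```

jog_arm(plan=[0.1,0,0,0,0.1,0,0,0,0.08,0,0,0,0,0,0,0,0,0,0,0])

```text
time_s: 34.68
ee_pos: [476.8, -160.9, 77.6]
ee_rot: [4.5, 90.0, 7.6]
force: [-0.0, -0.2, -0.9]
gripper_width: 27.9
```

jog_arm(plan=[0.08,0,0,0,0.06,0,0,0,0,0,0,0,0,0,0,0])

```text
time_s: 35.02
ee_pos: [477.0, -161.2, 76.8]
ee_rot: [-43.7, 89.9, -40.7]
force: [-1.6, -1.3, 6.1]
gripper_width: 27.8
```

jog_arm(plan=[0,0,0,0,0,0,0,0,0,0,0,0,0,0,0,0], claw=4.2)

```text
time_s: 35.35
ee_pos: [476.7, -160.8, 75.9]
ee_rot: [125.8, 90.0, 128.8]
force: [-0.7, 0.9, 1.0]
gripper_width: 42.0
```

jog_arm(plan=[-1,0,0,0,-2,0,0,0,-3,0,0,0,-3,0,0,0,-1,3,0.7,0,0,4,1,0,0,4,1,0,0,4,1,0,0,4,1,0,0,4,1,0,0,4,1,0,0,4,1,0])

```text
time_s: 36.35
ee_pos: [537.1, 154.9, 177.0]
ee_rot: [11.9, 89.9, 14.9]
force: [0.4, -0.5, -0.1]
gripper_width: 42.0
```

Run:
```python
from h import *
ov('side','q5',SH[:1]+[case(-41,y,76) for y in(-68,0,68)],(270,110,420,290),3.3)
snap('top','q6')
rel([SH[0][0],SH[0][1],71],93)
```

```text
t 36.45 pos [538.2 158.2 176.8] jaw 93.4 q6 -78.3 w 42.4 -> cm [10.59, 4.37, 2.35] turn units 0.06 other -29.94
```

View pics/q5.png

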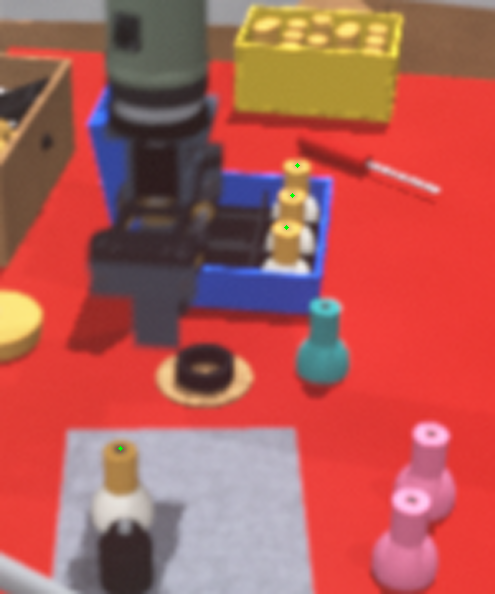

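View pics/q6.png

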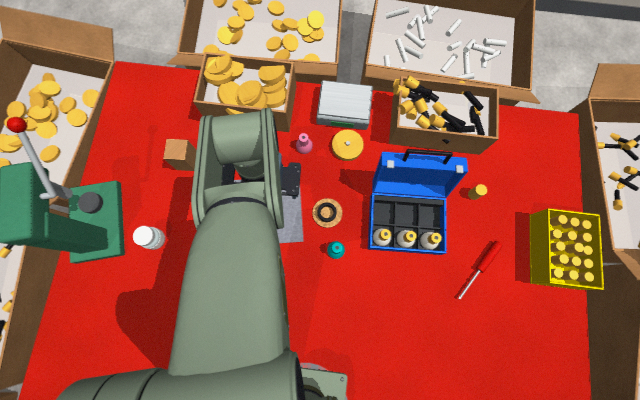

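Three shades stand in the front row, in the cells at top-view (382,236), (406,238) and (431,240). The last one is on its marker at (559,203), clear of the lampholder.

jog_arm(plan=[0,2.5,1.2,0,0,2.2,1.15,0,0,0,0,0,1.5,0,0,0,1.5,0,0,0,0,0,0,0,0,0,0,0], claw=4.5)

```text
time_s: 37.03
ee_pos: [557.5, 199.9, 146.0]
ee_rot: [-159.2, 89.9, -156.1]
force: [0.8, 0.4, 0.1]
gripper_width: 44.9
```

Run:
```python
from h import *
ov('side','r1',SH[:1],(270,180,400,290),5)
rel([SH[0][0],SH[0][1],70],93)
```

```text
t 37.08 pos [558.1 200.2 146.8] jaw 93.0 q6 -74.4 w 45.1 -> cm [7.68, 0.33, 0.13] turn units 0.0 other -30.0
```

View pics/r1.png

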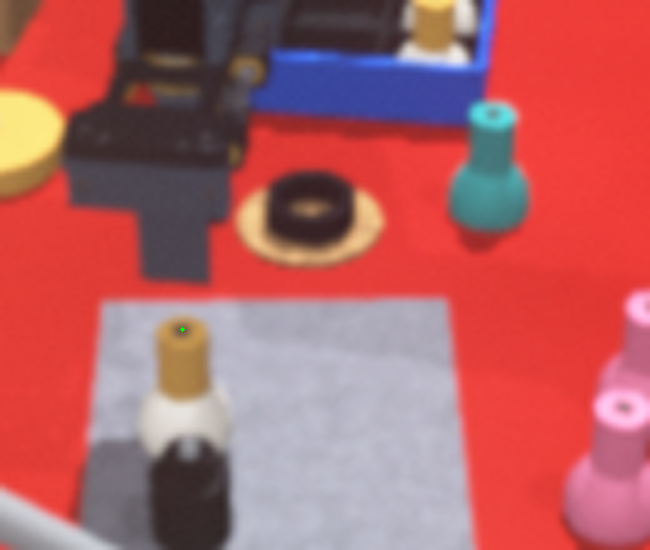

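jog_arm(plan=[0,0.3,0.12,0,2,0,0,0,2,0,0,0,1.8,0,0,0,1.1,0,0,0,0.7,0,0,0,0,0,0,0,0,0,0,0])

```text
time_s: 37.75
ee_pos: [559.7, 204.2, 70.8]
ee_rot: [19.7, 89.9, 22.8]
force: [0.8, -1.1, 0.2]
gripper_width: 44.8
```

jog_arm(plan=[0,0,0,0,0,0,0,0,0,0,0,0,0,0,0,0,0,0,0,0,0,0,0,0], claw=2.3, newtons=6)

```text
time_s: 38.25
ee_pos: [559.6, 204.0, 70.8]
ee_rot: [3.6, 89.9, 6.7]
force: [0.3, -0.3, 3.4]
gripper_width: 27.8
```

jog_arm(plan=[-0.5,0,0,0,-1,0,0,0,-1.5,0,0,0,-2,0,0,0,-2,0,0,0,-1.5,0,0,0,-0.5,0,0,0,0,0,0,0])

```text
time_s: 38.92
ee_pos: [559.8, 204.3, 161.9]
ee_rot: [19.1, 89.8, 22.1]
force: [-0.3, 0.0, -1.2]
gripper_width: 28.3
```

Run:
```python
from h import *
ov('side','r2',SH[:1]+[case(-41,y,76) for y in(-68,0,68)],(250,120,400,290),3.5)
rel(case(27,0,0)+[0,0,160],93)
```

```text
t 38.97 pos [559.1 204.1 160.5] jaw 93.1 q6 -74.1 w 27.6 -> cm [0.03, -42.82, -3.35] turn units 0.01 other -29.99
```

View pics/r2.png

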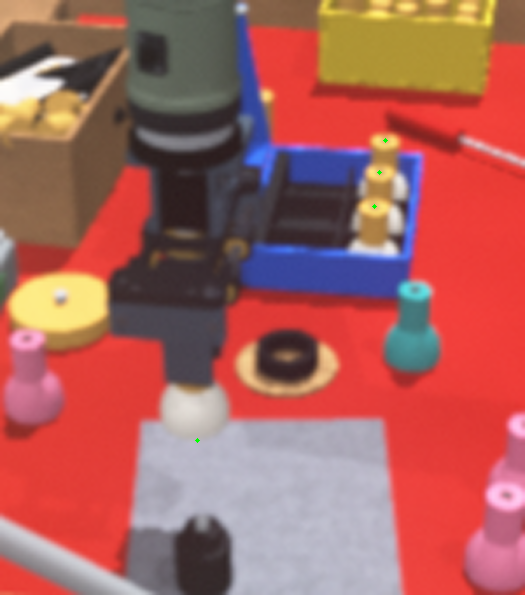

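jog_arm(plan=[0,-1.5,-0.15,0,0,-3,-0.3,0,0,-3.8,-0.3,0,0,-4,-0.3,0,0,-4,-0.3,0,0,-4,-0.3,0,0,-4,-0.3,0,0,-4,-0.3,0,0,-4,-0.3,0,0,-4,-0.3,0,0,-3.7,-0.3,0,0,-2.5,-0.2,0])

```text
time_s: 39.97
ee_pos: [546.5, -226.0, 158.6]
ee_rot: [-180.0, 89.8, -177.0]
force: [0.8, 0.4, -1.3]
gripper_width: 27.6
```

jog_arm(plan=[0,0,0,0,0,0,0,0,2,0,0,0,1.5,0,0,0,0,0,0,0,0,0,0,0])

```text
time_s: 40.47
ee_pos: [547.4, -220.9, 124.0]
ee_rot: [150.1, 89.8, 153.2]
force: [-0.2, 0.7, -0.5]
gripper_width: 27.4
```

Run:
```python
from h import *
snap('side','r3',(290,110,420,240),4.4)
rel(case(27,0,0)+[0,0,76],93)
```

```text
t 40.52 pos [ 548.3 -221.3  125.1] jaw 93.1 q6 -116.2 w 27.8 -> cm [4.91, -0.4, 0.0] turn units 0.02 other -29.98
```

View pics/r3.png

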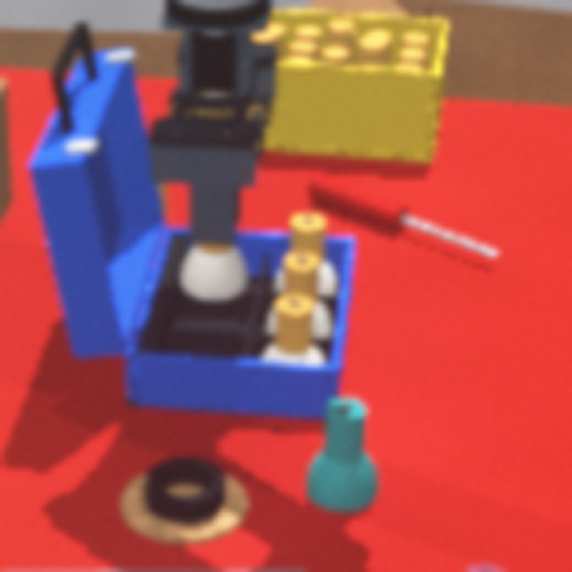

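jog_arm(plan=[0.5,-0.3,0,0,1,0,0,0,1,0,0,0,1,0,0,0,0.6,0,0,0,0.4,0,0,0,0,0,0,0,0,0,0,0])

```text
time_s: 41.18
ee_pos: [548.5, -225.2, 79.8]
ee_rot: [142.2, 90.0, 145.2]
force: [1.2, -0.9, -0.2]
gripper_width: 27.7
```

jog_arm(plan=[0.1,0,0,0,0.1,0,0,0,0.08,0,0,0,0,0,0,0,0,0,0,0])

```text
time_s: 41.6
ee_pos: [548.5, -225.2, 77.5]
ee_rot: [-4.0, 90.0, -1.0]
force: [0.2, 0.6, -1.3]
gripper_width: 28.0
```

jog_arm(plan=[0.08,0,0,0,0.04,0,0,0,0,0,0,0,0,0,0,0])

```text
time_s: 41.93
ee_pos: [548.7, -225.4, 76.8]
ee_rot: [-36.0, 89.9, -33.0]
force: [-0.2, -0.5, 4.4]
gripper_width: 27.4
```

jog_arm(plan=[0,0,0,0,0,0,0,0,0,0,0,0,0,0,0,0], claw=4.2)

```text
time_s: 42.27
ee_pos: [548.4, -225.0, 75.8]
ee_rot: [129.8, 90.0, 132.9]
force: [-0.5, 0.7, 0.5]
gripper_width: 41.6
```

jog_arm(plan=[-1,0,0,0,-2,0,0,0,-3,0,0,0,-3,0,0,0,-3,0,0,0,-3,2,0,0,-3,4,-2,0,0,4,-2,0,0,4,-2,0,0,4,-2,0,0,3,0,0])

```text
time_s: 43.18
ee_pos: [463.1, -34.6, 250.3]
ee_rot: [153.4, 89.9, 156.5]
force: [-0.1, 0.3, -1.1]
gripper_width: 42.2
```

Run:
```python
from h import *
ov('side','r5',[case(-41,y,76) for y in(-68,0,68)]+[case(27,0,76)],(230,100,420,300),3)
ov('top','r6',[case(-41,y,76) for y in(-68,0,68)]+[case(27,0,76)],(205,140,475,290),2.9)
rel(case(134,0,300),3)
```

```text
t 43.28 pos [465.8 -33.2 250.5] jaw 93.3 q6 -98.9 w 41.8 -> cm [-4.95, -19.7, 17.85] turn units -14.95 other 15.05
```

View pics/r5.png

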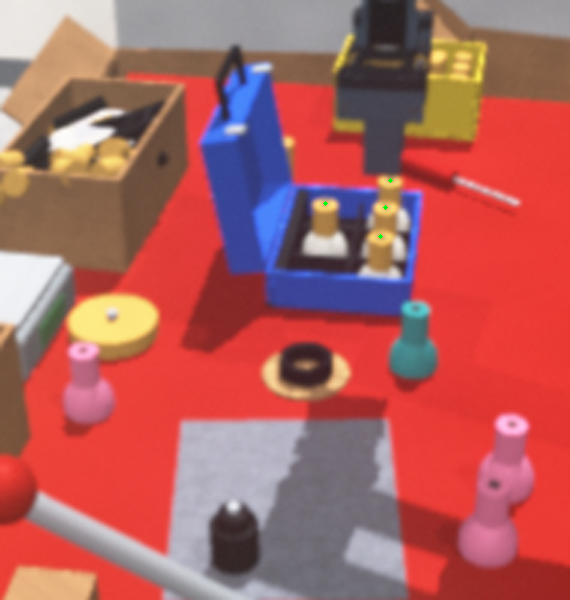

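View pics/r6.png

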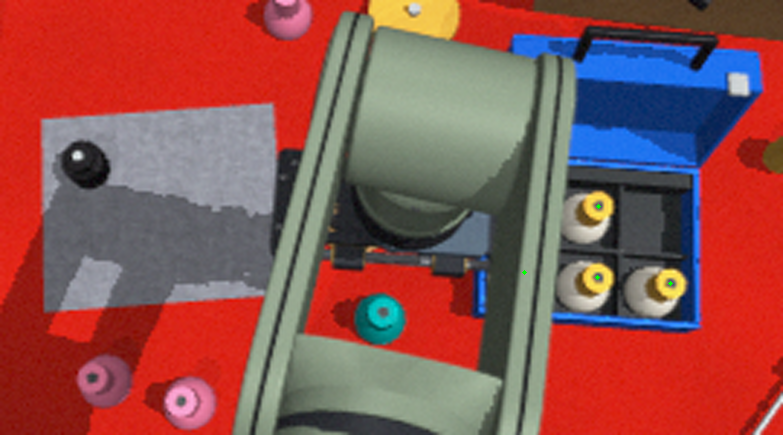

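Four shades are upright in four separate cells, the mat holds only the lampholder, and the tape is on the pad. Now the lid: rise, turn, and go over the handle.

jog_arm(plan=[-2,0,0,1.15,-2,0,0,1.15,-2,0,0,1.15,0,0,0,1.15,0,0,0,1.15,0,0,0,1.15,0,0,0,1.15,0,0,0,1.15,0,0,0,1.15,0,0,0,1.15,0,0,0,1.15,0,0,0,1.15], claw=3.2, newtons=25)

```text
time_s: 44.28
ee_pos: [467.3, -37.4, 309.8]
ee_rot: [37.4, 90.0, -42.7]
force: [0.9, 0.5, 0.3]
gripper_width: 32.1
```

jog_arm(plan=[0,0,0,1.2,0,2.5,2.5,0,0,2.5,2.5,0,0,2.5,2.5,0,0,2.5,2.5,0,0,2.5,2.5,0,0,2.5,2.5,0,0,2.5,2.3,0,0,1.2,0.8,0,0,0,0,0,0,0,0,0])

```text
time_s: 45.2
ee_pos: [663.4, -208.2, 308.4]
ee_rot: [-111.6, 89.9, 161.5]
force: [-0.3, -0.2, 0.2]
gripper_width: 31.8
```

Run:
```python
from h import *
snap('side','s1',(270,50,420,220),3.5)
snap('top','s2',(330,100,480,260),3.7)
rel([657.2,-218.5,244.5],3)
```

```text
t 45.3 pos [ 662.7 -207.   309.7] jaw 3.1 q6 -21.4 w 31.9 -> cm [6.52, -0.61, 1.12] turn units 0.02 other -29.98
```

View pics/s1.png

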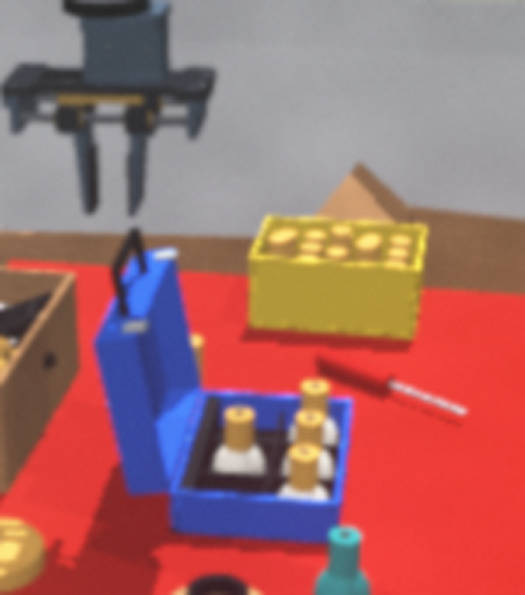

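jog_arm(plan=[0,-0.6,1.1,0,0,0,0,0,2,0,0,0,2,0,0,0,1.5,0,0,0,0.9,0,0,0,0,0,0,0,0,0,0,0])

```text
time_s: 45.97
ee_pos: [657.9, -218.4, 245.9]
ee_rot: [78.6, 90.0, -8.3]
force: [-0.1, 0.1, 0.5]
gripper_width: 31.9
```

Run:
```python
from h import *
snap('side','s3',(280,60,400,180),5)
rel([657.2,-218.5,244.5],3)
```

```text
t 46.02 pos [ 658.3 -218.5  246.6] jaw 3.1 q6 -22.4 w 32.5 -> cm [0.21, -0.11, -0.01] turn units 0.02 other -29.98
```

View pics/s3.png

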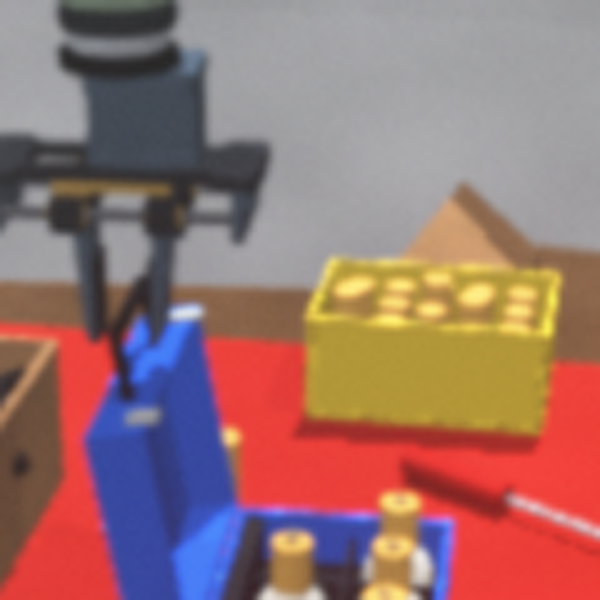

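jog_arm(plan=[0,0,0,0,0,0,0,0,0,0,0,0,0,0,0,0,0,0,0,0], claw=0.5, newtons=25)

```text
time_s: 46.43
ee_pos: [657.0, -218.6, 246.1]
ee_rot: [-85.1, 89.9, -172.0]
force: [-4.6, 0.3, 4.6]
gripper_width: 9.3
```

```bash
cat >> h.py <<'E'
r_=np.hypot(200,20);a_=np.arctan2(20,200)
def bar(th): return case(79-r_*np.cos(a_+th),0,45+r_*np.sin(a_+th)+7.3)
E
python3 - <<'E'
from h import *
rel(bar(1.75),3)
p=bar(1.75)
for th in 1.75-.07*np.arange(1,26):
    q=bar(th); d=(q-p)/10; print(round(th,2),'x',round(-d[2],2),'y',round(np.hypot(d[0],d[1])*np.sign(d[0]),2)); p=q
E
```

```text
t 46.43 pos [ 657.  -218.6  246.1] jaw 3.1 q6 -22.4 w 9.3 -> cm [0.06, -0.14, 0.1] turn units 0.01 other -29.99
1.68 x -0.34 y -1.37
1.61 x -0.24 y -1.39
1.54 x -0.15 y -1.4
1.47 x -0.05 y -1.41
1.4 x 0.05 y -1.41
1.33 x 0.15 y -1.4
1.26 x 0.25 y -1.38
1.19 x 0.34 y -1.36
1.12 x 0.44 y -1.34
1.05 x 0.53 y -1.3
0.98 x 0.62 y -1.26
0.91 x 0.71 y -1.22
0.84 x 0.79 y -1.16
0.77 x 0.87 y -1.11
0.7 x 0.94 y -1.04
0.63 x 1.02 y -0.97
0.56 x 1.08 y -0.9
0.49 x 1.14 y -0.82
0.42 x 1.2 y -0.74
0.35 x 1.24 y -0.66
0.28 x 1.29 y -0.57
0.21 x 1.32 y -0.48
0.14 x 1.35 y -0.38
0.07 x 1.38 y -0.29
-0.0 x 1.39 y -0.19
```

jog_arm(plan=[-0.34,-1.37,0,0,-0.24,-1.39,0,0,-0.15,-1.4,0,0,-0.05,-1.41,0,0,0.05,-1.41,0,0,0.15,-1.4,0,0,0.25,-1.38,0,0,0.34,-1.36,0,0,0.44,-1.34,0,0,0.53,-1.3,0,0,0,0,0,0,0,0,0,0])

```text
time_s: 47.43
ee_pos: [520.1, -225.3, 235.8]
ee_rot: [-150.5, 89.9, 122.6]
force: [-2.4, 2.1, 3.1]
gripper_width: 9.1
```

Run:
```python
from h import *
snap('side','s4',(280,60,420,220),3.7)
rel(bar(1.05),3); print(env.state()['force'])
```

```text
t 47.48 pos [ 520.5 -225.3  236. ] jaw 3.1 q6 -27.7 w 9.3 -> cm [0.03, -0.22, 0.14] turn units 0.01 other -29.99
[-3.49370822  4.08108855  4.46171841]
```

View pics/s4.png

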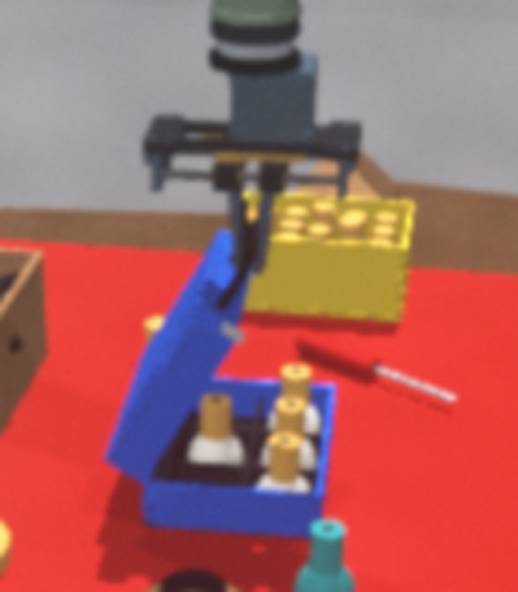

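jog_arm(plan=[0.62,-1.3,0,0,0.71,-1.24,0,0,0.79,-1.2,0,0,0.87,-1.13,0,0,0.94,-1.06,0,0,1.02,-0.99,0,0,1.08,-0.92,0,0,1.14,-0.84,0,0,1.2,-0.75,0,0,0,0,0,0,0,0,0,0])

```text
time_s: 48.4
ee_pos: [427.6, -230.2, 151.2]
ee_rot: [167.6, 89.9, 80.7]
force: [1.8, 5.8, -3.8]
gripper_width: 9.5
```

Run:
```python
from h import *
snap('side','s5',(280,60,420,220),3.7)
rel(bar(.42),3); print(env.state()['force'])
```

```text
t 48.45 pos [ 427.7 -230.2  151.5] jaw 3.1 q6 -32.9 w 9.6 -> cm [-0.06, -0.16, 0.14] turn units 0.01 other -29.99
[ 2.89473964  5.61399689 -3.79033643]
```

View pics/s5.png

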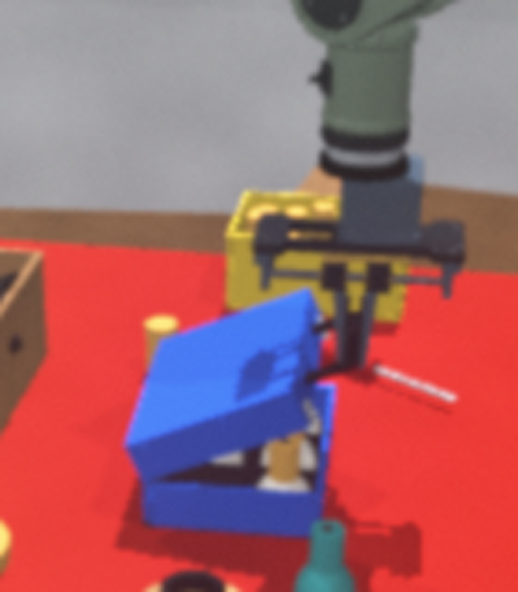

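jog_arm(plan=[1.24,-0.7,0,0,1.29,-0.6,0,0,1.32,-0.5,0,0,1.3,-0.38,0,0,1.2,-0.25,0,0,0.6,-0.1,0,0,0.4,-0.05,0,0,0,0,0,0,0,0,0,0])

```text
time_s: 49.2
ee_pos: [402.6, -231.7, 78.4]
ee_rot: [140.3, 89.9, 53.3]
force: [2.8, 7.5, -1.9]
gripper_width: 9.3
```

Run:
```python
from h import *
snap('side','s6',(280,80,420,240),3.7)
rel(bar(0),3); print(env.state()['force'])
```

```text
t 49.25 pos [ 402.5 -231.7   78.4] jaw 3.0 q6 -34.6 w 9.3 -> cm [0.61, -0.2, 0.13] turn units 0.01 other -29.99
[ 3.43817053  6.90069182 -2.09192311]
```

View pics/s6.png

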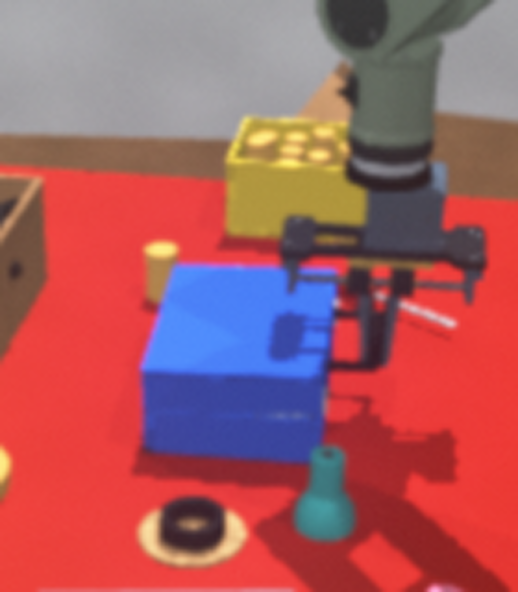

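jog_arm(plan=[0.2,-0.03,0,0,0.2,-0.03,0,0,0.15,0,0,0,0.15,0,0,0,0,0,0,0,0,0,0,0])

```text
time_s: 49.75
ee_pos: [401.9, -231.8, 72.5]
ee_rot: [129.0, 89.9, 42.1]
force: [1.3, 7.5, 5.8]
gripper_width: 9.2
```

jog_arm(plan=[0.15,0,0,0,0.15,0,0,0,0,0,0,0,0,0,0,0])

```text
time_s: 50.08
ee_pos: [402.0, -232.1, 71.6]
ee_rot: [98.5, 89.9, 11.6]
force: [-3.2, 9.2, 24.8]
gripper_width: 9.2
```

The lid resists with about 25 N, so it's shut. Releasing and backing off to look.

jog_arm(plan=[-0.1,0,0,0,0,0,0,0,0,0,0,0,0,0,0,0,0,0,0,0], claw=3.2)

```text
time_s: 50.5
ee_pos: [400.4, -232.6, 69.1]
ee_rot: [-90.2, 90.0, -177.1]
force: [0.5, 0.4, 1.2]
gripper_width: 32.0
```

jog_arm(plan=[-1.5,0,0,0,-3,0,0,0,-3,0,0,0,-3,0,0,0,-3,0,0,0,-2,0,-3,0,0,0,-4,0,0,0,-4,0,0,0,-4,0,0,0,-4,0,0,0,-3,0,0,0,0,0])

```text
time_s: 51.5
ee_pos: [387.4, -8.8, 224.2]
ee_rot: [-165.5, 89.9, 107.9]
force: [-0.4, -0.6, -0.0]
gripper_width: 31.8
```

Run:
```python
from h import *
P=[case(x,y,85.5) for x in(-79,79) for y in(-106,106)]+[case(-121,y,65) for y in(-50,50)]
ov('side','s7',P,(270,130,420,270),4)
ov('top','s8',P,(310,160,480,290),4.5)
print(env.state()['force'],env.state()['ee_pos'])
```

```text
[-0.04471658 -0.11174518  0.47211738] [388.24792224 -12.18393101 224.25721459]
```

View pics/s7.png

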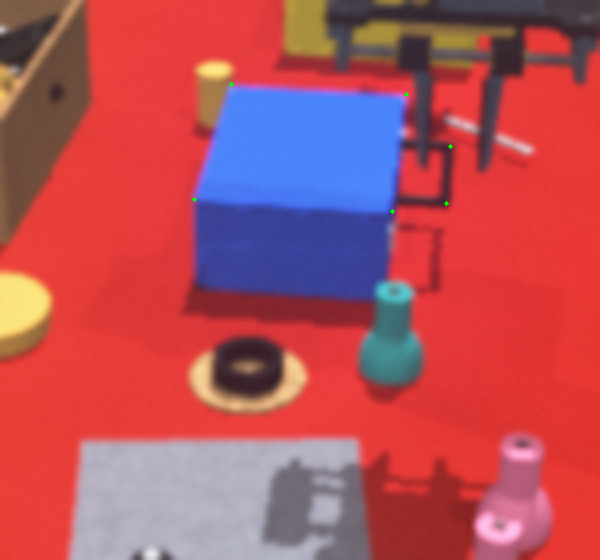

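View pics/s8.png

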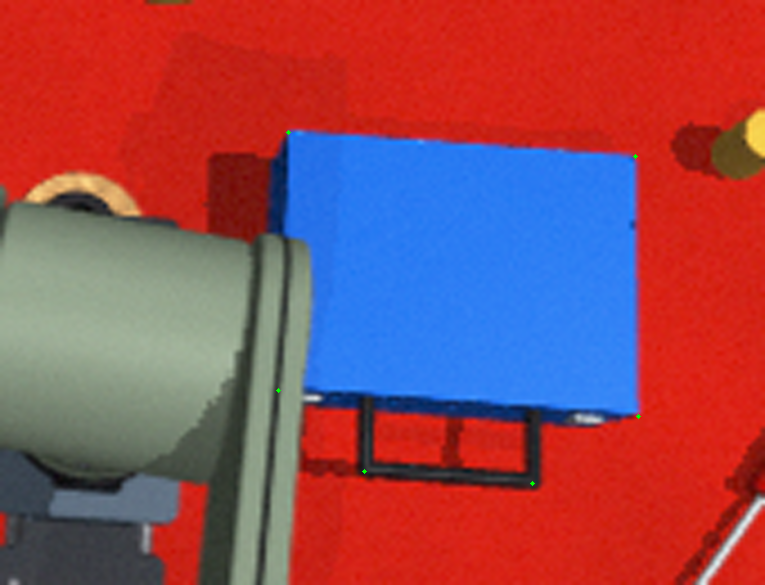

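Run:
```python
import cv2,numpy as np
from h import p2w
for a,b,box in(('pics/side0.png','pics/s7.png',None),):
    pass
from h import *
im=env.grab_frame('side')[:,:,::-1].copy(); cv2.imwrite('pics/s9.png',im)
im0=cv2.imread('pics/side0.png')
g=lambda i:cv2.GaussianBlur(cv2.cvtColor(i,cv2.COLOR_BGR2GRAY),(3,3),0)
for nm,(x0,y0,x1,y1) in {'handle':(366,160,388,190),'front lid edge':(316,184,374,212)}.items():
    t=g(im0)[y0:y1,x0:x1]; best=cv2.matchTemplate(g(im)[y0-6:y1+6,x0-6:x1+6],t,cv2.TM_CCOEFF_NORMED)
    print(nm,cv2.minMaxLoc(best)[1::2])
p=w2p('side',[case(-121,0,65),case(-121,0,73)]);print(p)
o=np.hstack([cv2.resize(i[145:210,310:400],None,fx=4,fy=4) for i in(im0,im)]);cv2.imwrite('pics/cmp.png',o)
```

```text
handle (0.9701442122459412, (6, 6))
front lid edge (0.985199511051178, (6, 6))
[[381.70314512 173.15230899]
 [381.85295065 171.06653801]]
```

View pics/cmp.png

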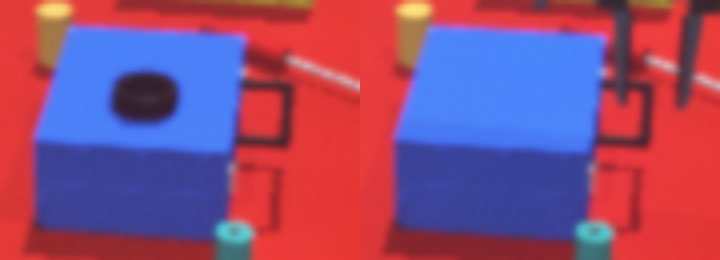

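The lid and handle match the shut picture with 0 px shift, where 8 mm (0.04 rad) would be about 2 px. The arm is clear of everything, so I'm handing in.

Run:
```python
from workcell import env
print(env.state()['time_s'],env.state()['qvel'].round(2)); print(env.job_done())
```

```text
51.65 [-1.79  0.22 -0.26  0.07 -0.05  0.15]
the job is handed in; nothing more can be done
None
```

I finished the job and handed it in at about 52 s of the 210 s allowed; no verdict was reported.

- **Tape:** it was moved from the lid to the cork pad and lies flat near its centre in the last side picture.
- **Lid opened:** I lifted it by the handle until it pushed back on its stop, with about 8 N at the wrist, and released it there.
- **Shades:** there were only four white shades on the mat, and all were placed one to a cell: the three front cells and the middle rear cell. I gripped each at 6 N, and set-down contact was about 4–6 N. Before closing, all four collars were within about a pixel of their expected positions in the side picture, all upright. None of the shades had been knocked aside when I checked before each pick.
- **Lid shut:** I eased it down by the handle and pressed until it resisted with about 25 N, then let go. The lid and handle match the starting picture with no pixel shift; 0.04 rad would show as about 2 pixels.
- **Bystanders:** the lampholder, the pink and turquoise look-alikes and the other listed items were not touched.

**Not directly checked:** the shades cannot be seen with the lid shut, so their final state rests on the last look before closing. I had no direct reading of the lid angle.

**Checks that disagreed:** one side-camera reading of the tape was 12 mm off the top-camera one. I took this for a bad pick and used the top view, and the grasp was good. The arm still showed about 1.8 deg/s of settling motion on the first joint at hand-in, clear of all objects.

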